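Press a batch of upholstery button dies

ROBOT

A 6-joint arm with a two-finger parallel gripper is mounted at the origin on the work surface. World frame = base frame: x ahead of the robot, y to its left, z up, the work surface at z = 0. Lengths are in m, angles in rad, forces in N, time in s.
With the tool pointing down it reaches from about 0.35 to 0.975 m from the base axis. Payload 4.9 kg.
Tool frame: the origin (TCP) lies on the front face of the gripper's body, between the roots of the fingers; the fingertips stand ctrl.tip_extent ahead of it and the grasp point (between the pads) lies 54 mm ahead of it (ctrl.tip_extent is the distance from the TCP to the fingertips, in m); z points along the fingers, y is the line along which they close (so a half turn about z gives the same grasp; the last joint's range is limited). The gripper opens to 85 mm and grips with 20 to 120 N. Pads are 22 mm wide; open, the fingers measure 114 mm over their backs; the gripper's body (76 mm by 85 mm) begins 54 mm behind the grasp point. The pads swing forward as they close: fully open they stand 13 mm farther back than shut.
Start: joints at [-1.321, 0.053, 1.613, -0, 1.476, -0.119], TCP at [0.225, -0.583, 0.304] pointing down, gripper open.
Joint ranges: [-3.01, 3.01], [-1.01, 2.22], [0.06, 2.58], [-1.02, 4.17], [0.09, 2.62], [-3.14, 3.14]. Speed limits (rad/s): [2.57, 2.57, 3.14, 3.14, 3.14, 3.14].

INTERFACE

Orientations are given as a rotation vector (axis times angle).
In Python, from station import ctrl gives the robot as it stands.
- The arm moves only by the tool apply_moves, never from a script. Its argument "rows" is one flat list of numbers, 6 for each row, row after row: the shift along the tool's x, y, z normalised to -1 to 1, where 1 is 0.6 m, then the turn, a rotation vector about the tool's x, y, z normalised to -1 to 1, where 1 is 90 degrees. A call has 1 to 20 rows; each row is the pose to reach, as a shift and turn from the pose commanded when the call began, along the tool's axes at that moment; what a row does not reach only later rows make up. A row lasts 1/10 s, in which the tool goes at most 50 mm and 8.59 degrees, less where a joint would pass 70% of its speed; a pose out of reach is approached as far as the arm can. A call with a number of a shift or a turn outside -1 to 1 is refused whole. A call with a gripper value outside its range is refused whole. "grip" is the opening, from 0 (shut) to 1 (fully open), set as the call begins (left out, the last holds). The fingers move at their own pace and stop on an object; "grip_force" is the grip in N (left out, the last holds). Time passes only in rows, so rows that repeat a pose let the fingers close. It gives the time, the measured TCP pose, the force, the opening and the grip force at its end, in the units of the state.
- ctrl.get_obs(): the state, without advancing time (a new reading comes with each control period).
- ctrl.get_image(name): name is "scene" or "side" or "wrist"; returns (picture, depth): 480x640x3 uint8, blue, green, red; 480x640 float32, m along the optical axis (not along the pixel's ray), 0 where there is no reading.
- ctrl.camera_model(name): a dict with "mtx" (3x3 intrinsics, pixels), "R" (3x3) and "t" (3): a world point X has camera coordinates R X + t; the wrist camera has in their place "tool_from_camera" (4x4, takes a point from camera to tool coordinates, whose origin is the TCP and whose axes are the flange's). Camera axes: x right, y down, z forward; pixel columns grow to the right and rows downward; lengths in m; the calibration is good to about 2 mm. A picture is of the moment at which its call begins: read the wrist's pose just before it. camera_model takes no time and is no camera call.
- ctrl.finish_job(): hands the job in; it is judged then, once.
The state is a dict: "t": time; "q": joint angles; "dq": joint speeds; "effort": joint torques, N m; "tool_pos": TCP position; "tool_rot": TCP orientation; "contact_force": force on the tool from outside, world axes, zero at the start; "wrist_torque": the same for the moment, N m; "opening": finger opening in m; "grip_force": force on a finger pad.
Only numpy, scipy, OpenCV 4.12 (cv2) and the standard library are available. Lean on these libraries where they do the work, as an engineer would, in place of code of your own. Each camera call takes 0.05 s, during which the arm holds its last target. There are 200 camera calls.

TASK

Put all the brass button dies from the cutting mat into the press's sliding tray, standing upright, slide the tray fully shut, then push the plunger head all the way down to its stop for a moment and let it come up again. Then open the tray, stand every die upright on the floor of the wooden box, and leave the press tray fully shut. Leave the other things on the table where they are.

Things in the scene. Friction and masses are not known exactly. Their poses are not given: they have to be found in the camera images.
- die1_center (a point): button die: a squat brass cylinder, 46 mm diameter, 26 mm high, 0.1 to 0.2 kg, standing on the cutting mat at the start (None if there is no such die this time). The point is its centre, 13 mm above its underside; z is its axis, up when it stands. It may be gripped across its diameter anywhere between its underside and 21 mm up (the top 5 mm are narrower to look at)
- die2_center (a point): button die: a squat brass cylinder, 46 mm diameter, 26 mm high, 0.1 to 0.2 kg, standing on the cutting mat at the start (None if there is no such die this time). The point is its centre, 13 mm above its underside; z is its axis, up when it stands. It may be gripped across its diameter anywhere between its underside and 21 mm up (the top 5 mm are narrower to look at)
- die3_center (a point): button die: a squat brass cylinder, 46 mm diameter, 26 mm high, 0.1 to 0.2 kg, standing on the cutting mat at the start (None if there is no such die this time). The point is its centre, 13 mm above its underside; z is its axis, up when it stands. It may be gripped across its diameter anywhere between its underside and 21 mm up (the top 5 mm are narrower to look at)
- die4_center (a point): button die: a squat brass cylinder, 46 mm diameter, 26 mm high, 0.1 to 0.2 kg, standing on the cutting mat at the start (None if there is no such die this time). The point is its centre, 13 mm above its underside; z is its axis, up when it stands. It may be gripped across its diameter anywhere between its underside and 21 mm up (the top 5 mm are narrower to look at)
- tray_floor (a point): sliding tray of the press: centre of the upper face of its floor, 12 mm above the table; moves with the tray. x points into the press (the tray opens towards -x), y along the press, z up. Inside it is 80 mm (x) by 259 mm (y); side and back walls 12 mm high, 4 mm thick; the front plate is 12 mm thick and stands 50 mm above the floor. No bays: the dies may stand anywhere in it. When fully open the whole inside lies in front of the housing
- tray_handle (a point): middle of the tray's handle: a round steel bar 10 mm thick, 90 mm long along the press's y, 50 mm above the table, 40 mm in front of the tray's front plate (free gap behind the bar 35 mm), free from above and below. Moves with the tray; same axes as tray_floor
- tray (a joint): opening of the tray in m: 0 fully shut, 0.12 fully open, where it meets its stop. Slides with about 1.5 N of friction and stays where it is left. It starts partly or fully open
- plunger (a joint): how far the plunger is pushed down, in m: 0 up, 0.022 at its stop. The spring takes 4 N to start and 14 N at the stop, and lifts the plunger again when it is released
- plunger_top (a point): middle of the top of the plunger's black mushroom head (58 mm across, slightly domed), 205 mm above the table when up; moves down with the plunger. The head stands on a 60 mm thick column on the press
- press: button press, fixed: a low grey housing 160 mm (x) by 285 mm (y) by 85 mm high, with the column and plunger on top, 20 mm in front of the centre. Origin under the centre of the housing; x points away from the tray's front. Inside, a plate under the plunger comes down to 28 mm above the tray's floor at the stop, so standing dies fit below it with 2 mm to spare
- box_in (a point): wooden box for pressed dies, open, low, fixed: centre of the upper face of its floor, 6 mm above the table. Inside 210 mm (x) by 140 mm (y); walls 6 mm thick, the rims 24 mm above the table; z up. It stands to the left or to the right of the press, the mat on the other side
- mat: dark cutting mat, fixed, 200 mm (x) by 180 mm (y) by 2 mm thick; origin under its centre
- spool_a: bystander: wooden thread spool with grey thread, 36 mm across, 45 mm high, standing beside the mat, between it and the robot. Origin under its centre
- spool_b: bystander: wooden thread spool with black thread, 40 mm across, 50 mm high, beside the wooden box, between it and the robot. Origin under its centre
- tape: bystander: roll of tape, a ring 90 mm across, 25 mm high. Origin under its centre
- cone: bystander: thread cone, 72 mm across, 120 mm high. Origin under its centre
- dish: bystander: round steel pin dish, 110 mm across, 22 mm high. Origin under its centre
- shears: bystander: pair of shears lying flat, about 210 mm long, 10 mm high. Origin on its centre line, 70 mm from the tips of the blades, at the table
- chalk: bystander: flat block of tailor's chalk, 50 x 35 x 9 mm. Origin under its centre

How it is judged:
On the way, in this order (a step that is already met when the one before it is completed fails the run):
1. all the dies stand upright in the tray and the tray is fully shut (x of die1_center in the frame of tray_floor between -0.035 and 0.035 m and y of die1_center in the frame of tray_floor between -0.125 and 0.125 m and z of die1_center in the frame of tray_floor between 0.008 and 0.018 m and angle between each of die1_center, die2_center, die3_center, die4_center's own z axis and vertical below 0.15 rad and x of die2_center in the frame of tray_floor between -0.035 and 0.035 m and y of die2_center in the frame of tray_floor between -0.125 and 0.125 m and z of die2_center in the frame of tray_floor between 0.008 and 0.018 m and x of die3_center in the frame of tray_floor between -0.035 and 0.035 m and y of die3_center in the frame of tray_floor between -0.125 and 0.125 m and z of die3_center in the frame of tray_floor between 0.008 and 0.018 m and x of die4_center in the frame of tray_floor between -0.035 and 0.035 m and y of die4_center in the frame of tray_floor between -0.125 and 0.125 m and z of die4_center in the frame of tray_floor between 0.008 and 0.018 m and value of joint tray below 0.005 m), for 0.2 s.
2. with the dies in the shut tray, the plunger is pushed down to its stop (all of step 1 and value of joint plunger above 0.02 m), for 0.2 s.
3. the plunger is up again and all the dies stand upright in the wooden box (x of die1_center in the frame of box_in between -0.1 and 0.1 m and y of die1_center in the frame of box_in between -0.066 and 0.066 m and z of die1_center in the frame of box_in between 0.008 and 0.018 m and angle between each of die1_center, die2_center, die3_center, die4_center's own z axis and vertical below 0.15 rad and x of die2_center in the frame of box_in between -0.1 and 0.1 m and y of die2_center in the frame of box_in between -0.066 and 0.066 m and z of die2_center in the frame of box_in between 0.008 and 0.018 m and x of die3_center in the frame of box_in between -0.1 and 0.1 m and y of die3_center in the frame of box_in between -0.066 and 0.066 m and z of die3_center in the frame of box_in between 0.008 and 0.018 m and x of die4_center in the frame of box_in between -0.1 and 0.1 m and y of die4_center in the frame of box_in between -0.066 and 0.066 m and z of die4_center in the frame of box_in between 0.008 and 0.018 m and value of joint plunger below 0.003 m), for 0.2 s.
At the end, for the whole second after the job is handed in: Every die stands upright (within 0.15 rad) and at rest on the floor of the wooden box, the press tray is shut to within 5 mm and the plunger is up to within 3 mm (all of step 3 and linear speed of each of die1, die2, die3, die4 below 0.02 m/s and value of joint tray below 0.005 m); the robot touches nothing.
It fails at once if a bystander (spool, tape, cone, dish, shears or chalk) is moved more than 40 mm (distance of any of spool_a, spool_b, tape, cone, dish, shears, chalk from where it was at the start of the episode above 0.04 m).
Of die1, die2, die3, die4 only 2 to 3 are there at a start; the rules pass over those that are not, and their reading is None.
At some moment in a run one of die1, die2, die3, die4 may be knocked a few centimetres aside while the robot is not near it.
Once in a run the grip may slacken for a moment while it holds something.
It also fails if it takes over 210 s, if anything falls off the work surface, if the arm or the gripper's body presses on something with over 40 N, if the wrist force passes 120 N, or if a joint passes its speed limit or range.

## Working session

There is one attempt and no reset: what is moved stays moved. The work goes in short steps, Python scripts to look and compute and a tool call to move; the robot and the scene stay as the last step left them, time stands still between calls to the robot, and variables do not carry over. Pictures are saved under pics/ and viewed, at most 14 in all, crops included, and the job is handed in when it is done.

Besides the shell and the picture viewer there is one more tool, called in YAML: its name, and indented under it one key for each argument. apply_moves: Moves the arm, as the interface text tells. Its arguments: {"type":"object","properties":{"rows":{"type":"array","items":{"type":"number"}},"grip":{"type":"number"},"grip_force":{"type":"number"}},"required":["rows"]}

```bash
ls; mkdir -p pics; python3 - <<'E'
from station import ctrl
import cv2,numpy as np
print(ctrl.get_obs()); print(ctrl.tip_extent)
for n in("scene","side"):
    im,d=ctrl.get_image(n); cv2.imwrite(f"pics/{n}0.png",im); np.save(f"{n}0.npy",d)
    print(n,ctrl.camera_model(n))
print(ctrl.camera_model("wrist"))
E
```

```text
pics
{'t': 0.0, 'q': array([-1.32099109e+00,  5.33566463e-02,  1.61430630e+00, -1.83009734e-05,
        1.47602323e+00, -1.18989649e-01]), 'dq': array([-0.00121415, -0.00033923,  0.0016926 ,  0.00022836,  0.00076677,
       -0.00182023]), 'effort': array([ 3.63629961e-04, -3.93682051e+01, -3.70173383e+01, -5.73745365e-05,
        7.26628496e-03,  2.51039744e-06]), 'tool_pos': array([ 0.22518955, -0.58250279,  0.30265566]), 'tool_rot': array([-3.08627998e+00, -5.75644170e-01,  2.43332675e-04]), 'contact_force': array([-0.52449233,  0.21694429,  0.03098892]), 'wrist_torque': array([-0.00829162,  0.00463128,  0.01977955]), 'grip_force': 0.0, 'opening': 0.08547684562553617}
0.0726
scene {'mtx': array([[622.77966008,   0.        , 322.55936119],
       [  0.        , 622.77966008, 235.11679323],
       [  0.        ,   0.        ,   1.        ]]), 'R': array([[-0.6360915 ,  0.77149846,  0.01333122],
       [ 0.60114354,  0.50631947, -0.61827748],
       [-0.48374998, -0.38526707, -0.78584683]]), 't': array([ 0.33013794, -0.19776234,  1.90345195])}
side {'mtx': array([[530.79992814,   0.  
[... 155 characters left out ...]
.21045684,  0.01563671],
       [-0.12268096, -0.62695883, -0.76933218],
       [ 0.17171479,  0.75008702, -0.63865757]]), 't': array([-0.50845741,  0.20088983,  1.29666257])}
{'mtx': array([[378.34917396,   0.        , 313.21110087],
       [  0.        , 378.34917396, 240.50071976],
       [  0.        ,   0.        ,   1.        ]]), 'tool_from_camera': array([[ 4.26891635e-04, -9.50395317e-01, -3.11044303e-01,
         7.91000902e-02],
       [ 9.99999332e-01,  7.15074818e-05,  1.15395450e-03,
        -7.64791037e-04],
       [-1.07447096e-03, -3.11044588e-01,  9.50394713e-01,
        -7.04705270e-02],
       [ 0.00000000e+00,  0.00000000e+00,  0.00000000e+00,
         1.00000000e+00]])}
```

View pics/scene0.png

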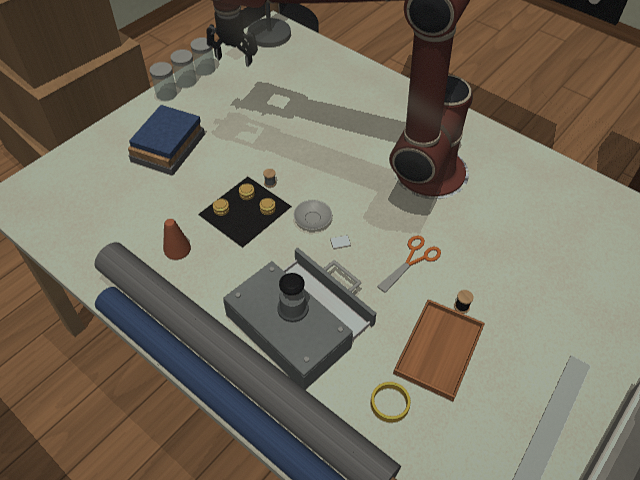

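View pics/side0.png

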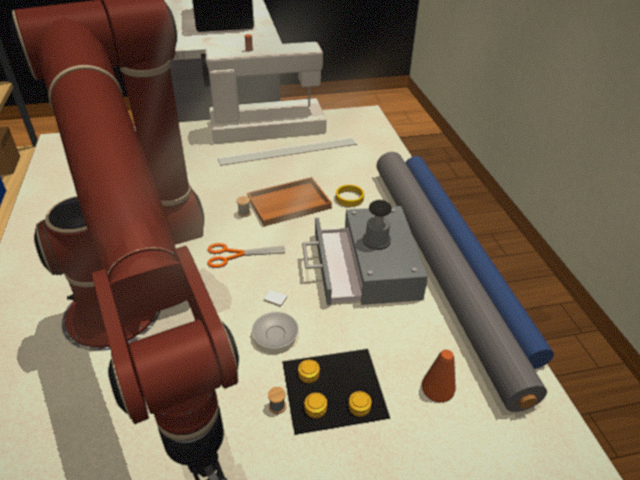

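Three dies are on the mat (scene px ≈ (221,207), (246,191), (267,207)). The tray is part open, at around (340,290), with its handle at (343,277). The box is at (440,348). Next I'll measure from depth.

```bash
cat > h.py <<'E'
import numpy as np,cv2
from scipy.spatial.transform import Rotation as Ro
from station import ctrl
def cloud(name):
    """image, world points HxWx3 (nan where none)"""
    o=ctrl.get_obs(); im,d=ctrl.get_image(name); m=ctrl.camera_model(name)
    return im,pts(d,m,name,o)
def pts(d,m,name,o=None):
    v,u=np.mgrid[:480,:640]; K=m["mtx"]
    P=np.dstack([(u-K[0,2])/K[0,0]*d,(v-K[1,2])/K[1,1]*d,d]).astype(float)
    P[d<=0]=np.nan
    if name=="wrist":
        T=m["tool_from_camera"]; P=P@T[:3,:3].T+T[:3,3]
        return P@Ro.from_rotvec(o["tool_rot"]).as_matrix().T+o["tool_pos"]
    return (P-m["t"])@m["R"]
def blobs(im,P,amin=40,zmin=0.005,zmax=.08,lo=(15,110,90),hi=(32,255,255)):
    m=cv2.inRange(cv2.cvtColor(im,cv2.COLOR_BGR2HSV),np.array(lo),np.array(hi))
    n,l,s,c=cv2.connectedComponentsWithStats(m); out=[]
    for i in range(1,n):
        if s[i,4]<amin: continue
        Q=P[l==i]; Q=Q[np.isfinite(Q[:,0])&(Q[:,2]>zmin)&(Q[:,2]<zmax)]
        if len(Q)<amin/2: continue
        zt=np.percentile(Q[:,2],90); T=Q[Q[:,2]>zt-.006]
        c0,r=cv2.minEnclosingCircle(T[:,:2].astype(np.float32))
        out.append((np.round(c[i]).astype(int),s[i,4],np.round([*c0,zt,r],4),np.round(T.mean(0)[:2],4)))
    return out
def rect(P,m):
    Q=P[m&np.isfinite(P[...,0])]
    (c,s,a)=cv2.minAreaRect((Q[:,:2]*1000).astype(np.float32)); return np.round(c,1),np.round(s,1),round(a,2),len(Q)
def tomove(p,yaw=None):
    """normalised row (shift, turn) from present pose to TCP at p, tool down with tool y along yaw"""
    o=ctrl.get_obs(); R=Ro.from_rotvec(o["tool_rot"]); 
    s=R.inv().apply(np.array(p)-o["tool_pos"])/.6
    w=np.zeros(3)
    if yaw is not None:
        best=None
        for k in(0,np.pi):
            y=np.array([np.cos(yaw+k),np.sin(yaw+k),0]); z=np.array([0,0,-1.]); x=np.cross(y,z)
            v=(R.inv()*Ro.from_matrix(np.c_[x,y,z])).as_rotvec()
            if best is None or np.linalg.norm(v)<np.linalg.norm(best): best=v
        w=best/(np.pi/2)
    return np.round(np.r_[s,w],4)
E
python3 - <<'E'
from h import *
for n in("scene","side"):
    im=cv2.imread(f"pics/{n}0.png"); P=pts(np.load(f"{n}0.npy"),ctrl.camera_model(n),n)
    print(n); [print(*b) for b in blobs(im,P)]
    X,Y,Z=P[...,0],P[...,1],P[...,2]
    if n=="scene":
        v,u=np.mgrid[:480,:640]
        w=lambda a,b,c,d:(u>a)&(u<b)&(v>c)&(v<d)
        print("housing",rect(P,w(215,380,240,385)&(abs(Z-.085)<.004)))
        print("front plate",rect(P,w(285,385,240,330)&(abs(Z-.062)<.003)))
        print("plunger",rect(P,w(270,310,265,300)&(Z>.19)),np.nanmax(Z[265:300,270:310]))
        print("box rim",rect(P,w(385,490,290,405)&(abs(Z-.024)<.004)))
        print("box floor",rect(P,w(395,480,305,395)&(abs(Z-.006)<.003)))
        print("handle", rect(P,w(320,365,258,300)&(abs(Z-.052)<.004)))
        for nm,(a,b) in dict(trayfloor=(330,297),dish=(313,214),chalk=(341,242),cone=(171,222),spa=(270,172),spb=(465,295),tape=(391,384),sh=(400,275)).items(): print(nm,P[b,a].round(3))
E
```

```text
scene
[148 154] 134 [ 0.5399 -0.6524  0.0646  0.0695] [ 0.5418 -0.6544]
[246 190] 173 [ 0.4375 -0.3547  0.0324  0.0222] [ 0.4375 -0.3563]
[220 206] 185 [ 0.5256 -0.3723  0.0316  0.022 ] [ 0.5269 -0.3712]
[267 205] 190 [ 0.4399 -0.2725  0.0317  0.0226] [ 0.44   -0.2698]
[390 401] 389 [0.6916 0.3421 0.029  0.0458] [0.6936 0.3439]
housing (array([753.4,  29.9]), array([287.4, 268.4]), 83.9, 6021)
front plate (array([520.7,  53.6]), array([282.7,  56.2]), 84.27, 341)
plunger (array([680.6,  37.8]), array([58.2, 55.4]), 59.22, 451) 0.2118808604324461
box rim (array([517.6, 356.5]), array([316.6, 153.9]), 11.74, 736)
box floor (array([497.4, 351.9]), array([253.1, 211.5]), 35.27, 3367)
handle (array([518.8,  63. ]), array([118.1,  60.7]), 84.15, 216)
trayfloor [0.558 0.056 0.011]
dish [ 0.369 -0.16   0.006]
chalk [ 0.397 -0.035  0.007]
cone [ 0.7   -0.36   0.121]
spa [ 0.353 -0.338  0.046]
spb [0.355 0.328 0.05 ]
tape [0.658 0.32  0.023]
sh [0.381 0.153 0.004]
side
[349 195] 391 [0.6921 0.3421 0.0269 0.0477] [0.6883 0.3414]
[244 200] 73 [0.3601 0.3307 0.0525 0.0198] [0.3606 0.329 ]
[309 370] 410 [ 0.4382 -0.2732  0.0296  0.0235] [ 0.4381 -0.2743]
[276 395] 218 [ 0.3583 -0.3367  0.0475  0.0186] [ 0.3576 -0.3371]
[360 403] 461 [ 0.5263 -0.3722  0.0298  0.0231] [ 0.5257 -0.3729]
[316 404] 475 [ 0.4347 -0.3575  0.0299  0.0234] [ 0.4353 -0.3586]
[528 398] 67 [ 0.8501 -0.4536  0.0645  0.0143] [ 0.8504 -0.4553]
```

```bash
python3 - <<'E'
from h import *
a=np.deg2rad(-5.9); ex=np.array([np.cos(a),np.sin(a)]); ey=np.array([-ex[1],ex[0]]); o=np.array([.7005,.0357])
def st(n,L,m,Z):
    m=m&np.isfinite(Z)
    if m.sum()<8: print(n,m.sum());return
    q=[np.round(np.percentile(L[...,i][m],[1,10,50,90,99]),4) for i in(0,1)]
    print(n,m.sum(),*q,"z",np.round(np.median(Z[m]),4))
for n in("scene","side"):
    im=cv2.imread(f"pics/{n}0.png"); P=pts(np.load(f"{n}0.npy"),ctrl.camera_model(n),n)
    Z=P[...,2]; D=P[...,:2]-o; L=np.dstack([D@ex,D@ey]); x,y=L[...,0],L[...,1]
    print(n)
    st("housing top",L,(abs(Z-.085)<.005)&(x>-.12)&(x<.12)&(abs(y)<.17),Z)
    st("plate top",L,(abs(Z-.062)<.004)&(x>-.27)&(x<-.1)&(abs(y)<.17),Z)
    st("handle",L,(abs(Z-.052)<.004)&(x>-.27)&(x<-.15)&(abs(y)<.12),Z)
    st("floor",L,(abs(Z-.012)<.004)&(x>-.17)&(x<-.085)&(abs(y)<.13),Z)
    st("plunger",L,(Z>.195)&(abs(x)<.08)&(abs(y)<.06),Z)
    hs=cv2.cvtColor(im,cv2.COLOR_BGR2HSV)
    w=cv2.inRange(hs,np.array((4,90,60)),np.array((20,255,255)))>0
    bx=w&(abs(P[...,0]-.52)<.2)&(abs(P[...,1]-.36)<.13)&(Z>-.005)&(Z<.04)&(P[...,0]>.38)
    k=cv2.morphologyEx(bx.astype(np.uint8),cv2.MORPH_OPEN,np.ones((3,3)))>0
    print("box all",rect(P,k),"rim",rect(P,k&(Z>.019)))
    dk=(hs[...,2]<60)&(abs(P[...,0]-.47)<.17)&(abs(P[...,1]+.33)<.15)&(abs(Z)<.01)
    dk=cv2.morphologyEx(dk.astype(np.uint8),cv2.MORPH_OPEN,np.ones((3,3)))>0
    print("mat",rect(P,dk))
E
```

```text
scene
housing top 5602 [-0.0779 -0.0589  0.0171  0.071   0.1169] [-0.1389 -0.1131  0.0344  0.125   0.1438] z 0.0854
plate top 414 [-0.2058 -0.1668 -0.1608 -0.1557 -0.1534] [-0.1354 -0.1092  0.0107  0.1141  0.1383] z 0.0619
handle 291 [-0.2122 -0.2091 -0.1823 -0.1553 -0.1532] [-0.1124 -0.0617  0.0033  0.0676  0.1153] z 0.0527
floor 1132 [-0.1586 -0.1545 -0.1373 -0.1171 -0.1124] [-0.1264 -0.0858  0.0175  0.1042  0.1225] z 0.0123
plunger 412 [-0.0458 -0.0373 -0.0173  0.0005  0.0067] [-0.024  -0.0156  0.0036  0.0215  0.0275] z 0.2029
box all (array([496.1, 351.4]), array([239.1, 151.6]), 12.48, 5101) rim (array([501.6, 352.9]), array([227.8, 150.9]), 12.5, 505)
mat (array([ 480.7, -321.4]), array([185.7, 204. ]), 88.33, 2498)
side
housing top 3554 [-0.0795 -0.0682  0.0057  0.0692  0.1166] [-0.1408 -0.1267 -0.0437  0.1048  0.1434] z 0.0855
plate top 343 [-0.2076 -0.1668 -0.162  -0.1567 -0.1554] [-0.1356 -0.1151 -0.0122  0.1066  0.1374] z 0.062
handle 169 [-0.212  -0.2099 -0.1944 -0.1674 -0.1667] [-0.0994 -0.0473 -0.0073  0.0466  0.0925] z 0.0535
floor 1413 [-0.1669 -0.1428 -0.1167 -0.0912 -0.0857] [-0.1287 -0.0995 -0.0109  0.1002  0.1272] z 0.0125
plunger 266 [-0.0468 -0.0416 -0.0226 -0.0029  0.005 ] [-0.0276 -0.0213 -0.0066  0.0131  0.022 ] z 0.2031
box all (array([500.4, 353.5]), array([222.6, 159.4]), 12.46, 2301) rim (array([500.8, 353.1]), array([222.1, 157.6]), 12.69, 346)
mat (array([ 482.7, -319.1]), array([178. , 196.1]), 88.79, 4936)
```

Everything fits the given sizes. The press yaw is −5.9°, the tray is about 75 mm open and the box yaw is about 12.5°. First I'll open the tray fully with the handle.

```bash
cat >> h.py <<'E'
PA=np.deg2rad(-5.9); PO=np.array([.7005,.0357]); EX=np.array([np.cos(PA),np.sin(PA)]); EY=np.array([-EX[1],EX[0]])
def pr(x,y): return PO+x*EX+y*EY
BA=np.deg2rad(12.5); BO=np.array([.5005,.353])
def bx(x,y): return BO+x*np.array([np.cos(BA),np.sin(BA)])+y*np.array([-np.sin(BA),np.cos(BA)])
def st():
    o=ctrl.get_obs(); print("t",round(o["t"],2),"p",o["tool_pos"].round(4),"F",o["contact_force"].round(1),"op",round(o["opening"],4),"g",round(o["grip_force"],1),"q6",round(o["q"][5],2))
E
python3 - <<'E'
from h import *
h=pr(-.2075,0); print(h)
print(tomove([*h,.18],PA)); print(tomove([*h,.104],PA))
E
```

```text
[0.49409917 0.05702945]
[ 8.023e-01 -8.324e-01  2.064e-01 -1.000e-03 -8.000e-04 -6.997e-01]
[ 8.023e-01 -8.321e-01  3.330e-01 -1.000e-03 -8.000e-04 -6.997e-01]
```

apply_moves:
  rows: [0.8023,-0.8324,0.2064,0,0,-0.7,0.8023,-0.8324,0.2064,0,0,-0.7,0.8023,-0.8324,0.2064,0,0,-0.7,0.8023,-0.8324,0.2064,0,0,-0.7,0.8023,-0.8324,0.2064,0,0,-0.7,0.8023,-0.8324,0.2064,0,0,-0.7,0.8023,-0.8324,0.2064,0,0,-0.7,0.8023,-0.8324,0.2064,0,0,-0.7,0.8023,-0.8324,0.2064,0,0,-0.7,0.8023,-0.8324,0.2064,0,0,-0.7,0.8023,-0.8324,0.2064,0,0,-0.7,0.8023,-0.8324,0.2064,0,0,-0.7,0.8023,-0.8324,0.2064,0,0,-0.7,0.8023,-0.8324,0.2064,0,0,-0.7,0.8023,-0.8324,0.2064,0,0,-0.7,0.8023,-0.8324,0.2064,0,0,-0.7,0.8023,-0.8324,0.2064,0,0,-0.7,0.8023,-0.8324,0.2064,0,0,-0.7,0.8023,-0.8324,0.2064,0,0,-0.7,0.8023,-0.8324,0.2064,0,0,-0.7]
  grip: 0.38

```text
t: 2.1
tool_pos: [0.4942, 0.0555, 0.1804]
tool_rot: [2.334, 2.102, 0.001]
contact_force: [-0.9, -0.4, -0.5]
opening: 0.0322
grip_force: 0.0
```

```bash
cat >> h.py <<'E'
def loc(P): D=P[...,:2]-PO; return np.dstack([D@EX,D@EY])
E
python3 - <<'E'
from h import *
st(); h=pr(-.2075,0); print(tomove([*h,.104],PA))
im,P=cloud("wrist"); cv2.imwrite("pics/w1.png",im); L=loc(P); Z=P[...,2]
m=(abs(Z-.0525)<.006)&(L[...,0]<-.18)&(abs(L[...,1])<.07)
for i in(0,1): print(np.percentile(L[...,i][m],[1,10,50,90,99]).round(4))
m=(abs(Z-.062)<.003)&(abs(L[...,1])<.15)&(L[...,0]>-.2); print(m.sum(),np.percentile(L[...,0][m],[1,10,50,90,99]).round(4))
E
```

```text
t 2.1 p [0.4942 0.0555 0.1804] F [-0.9 -0.4 -0.5] op 0.0322 g 0.0 q6 0.07
[ 0.0026 -0.0006  0.1273  0.0004 -0.     -0.0008]
[-0.2156 -0.2141 -0.2081 -0.1891 -0.1811]
[-0.0475 -0.0417  0.0127  0.0477  0.0503]
9151 [-0.1713 -0.1702 -0.1646 -0.0812 -0.0803]
```

View pics/w1.png

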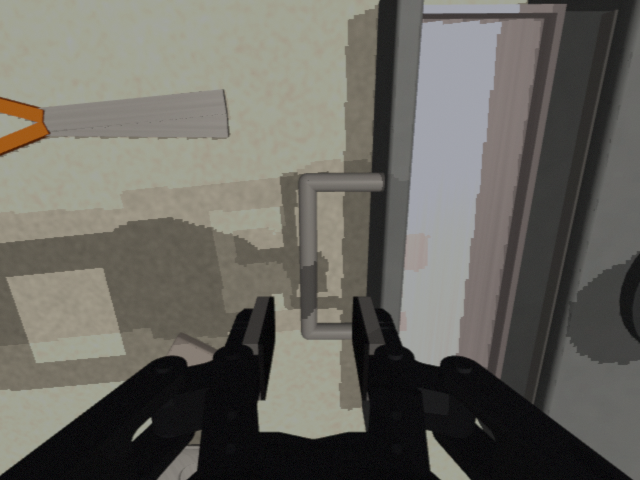

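The wrist picture shows the bar at columns 300–316, between the fingers (270 and 358) and clear of the plate at 385. Lower, grip, pull.

apply_moves:
  rows: [0.0026,0,0.06,0,0,0,0.0026,0,0.1,0,0,0,0.0026,0,0.1273,0,0,0,0.0026,0,0.1273,0,0,0,0.0026,0,0.1273,0,0,0]

```text
t: 2.65
tool_pos: [0.4945, 0.0577, 0.104]
tool_rot: [-2.333, -2.104, 0.0]
contact_force: [1.2, -0.2, 1.3]
opening: 0.0322
grip_force: 0.0
```

apply_moves:
  rows: [0,0,0,0,0,0,0,0,0,0,0,0,0,0,0,0,0,0,0,0,0,0,0,0,0,0,0,0,0,0,0,0,0,0,0,0]
  grip: 0
  grip_force: 30

```text
t: 3.25
tool_pos: [0.4954, 0.0579, 0.1051]
tool_rot: [2.331, 2.104, 0.002]
contact_force: [-2.4, 0.1, 6.8]
opening: 0.0086
grip_force: 29.5
```

```bash
python3 - <<'E'
from h import *
st(); o=ctrl.get_obs(); print(tomove(np.r_[o["tool_pos"][:2]-.047*EX,.104],PA))
E
```

```text
t 3.25 p [0.4954 0.0579 0.1051] F [-2.4  0.1  6.8] op 0.0086 g 29.5 q6 0.07
[ 0.0001 -0.0783  0.0017  0.0015  0.0001  0.0005]
```

apply_moves:
  rows: [0,-0.015,0,0,0,0,0,-0.03,0,0,0,0,0,-0.045,0,0,0,0,0,-0.06,0,0,0,0,0,-0.07,0,0,0,0,0,-0.075,0,0,0,0,0,-0.079,0,0,0,0,0,-0.079,0,0,0,0,0,-0.079,0,0,0,0]

```text
t: 4.15
tool_pos: [0.4477, 0.0627, 0.1051]
tool_rot: [2.33, 2.104, 0.002]
contact_force: [-1.0, -1.8, 8.6]
opening: 0.0088
grip_force: 31.2
```

apply_moves:
  rows: [0,0,0,0,0,0,0,0,0,0,0,0,0,0,0,0,0,0,0,0,-0.05,0,0,0,0,0,-0.12,0,0,0,0,0,-0.2,0,0,0,0,0,-0.2,0,0,0]
  grip: 0.4

```text
t: 4.85
tool_pos: [0.4506, 0.0629, 0.2311]
tool_rot: [2.325, 2.099, 0.015]
contact_force: [1.4, 0.4, 0.1]
opening: 0.0341
grip_force: 0.0
```

```bash
python3 - <<'E'
from h import *
st()
im,P=cloud("scene"); [print(*b) for b in blobs(im,P)]
im,P=cloud("side"); L=loc(P); Z=P[...,2]
for n,zz in(("plate",.062),):
    m=(abs(Z-zz)<.003)&(L[...,0]<-.12)&(L[...,0]>-.225)&(abs(L[...,1])<.15)&((abs(L[...,1])>.06)); print(n,m.sum(),np.percentile(L[...,0][m],[1,10,50,90,99]).round(4))
for x,y in((.438,-.273),(.436,-.357),(.526,-.372)):
    print([tomove([x,y,z],0) for z in(.16,.076)])
    print("90",tomove([x,y,.16],np.pi/2)[3:])
E
```

```text
t 4.85 p [0.4506 0.0629 0.2311] F [1.4 0.4 0.1] op 0.0341 g 0.0 q6 0.08
[150 155] 162 [ 0.5378 -0.6533  0.0649  0.0695] [ 0.5403 -0.6482]
[246 191] 184 [ 0.4377 -0.3559  0.0311  0.0235] [ 0.4381 -0.3563]
[220 206] 191 [ 0.5262 -0.369   0.0313  0.0245] [ 0.5259 -0.37  ]
[267 205] 196 [ 0.4405 -0.2719  0.0315  0.0246] [ 0.4395 -0.2729]
[390 401] 479 [0.6915 0.3423 0.0279 0.0457] [0.6935 0.3418]
plate 170 [-0.2113 -0.21   -0.2051 -0.2006 -0.1995]
[array([-5.586e-01,  4.070e-02,  1.081e-01,  1.800e-03, -1.000e-04,
       -6.520e-02]), array([-5.586e-01,  4.030e-02,  2.481e-01,  1.800e-03, -1.000e-04,
       -6.520e-02])]
90 [ 0.0013 -0.0015  0.9348]
[array([-6.982e-01,  5.170e-02,  1.081e-01,  1.800e-03, -1.000e-04,
       -6.520e-02]), array([-6.983e-01,  5.130e-02,  2.481e-01,  1.800e-03, -1.000e-04,
       -6.520e-02])]
90 [ 0.0013 -0.0015  0.9348]
[array([-7.077e-01,  2.035e-01,  1.085e-01,  1.800e-03, -1.000e-04,
       -6.520e-02]), array([-7.078e-01,  2.031e-01,  2.485e-01,  1.800e-03, -1.000e-04,
       -6.520e-02])]
90 [ 0.0013 -0.0015  0.9348]
```

apply_moves:
  rows: [-0.5586,0.0405,0.108,0,0,-0.0652,-0.5586,0.0405,0.108,0,0,-0.0652,-0.5586,0.0405,0.108,0,0,-0.0652,-0.5586,0.0405,0.108,0,0,-0.0652,-0.5586,0.0405,0.108,0,0,-0.0652,-0.5586,0.0405,0.108,0,0,-0.0652,-0.5586,0.0405,0.108,0,0,-0.0652,-0.5586,0.0405,0.108,0,0,-0.0652,-0.5586,0.0405,0.108,0,0,-0.0652,-0.5586,0.0405,0.108,0,0,-0.0652,-0.5586,0.0405,0.108,0,0,-0.0652]
  grip: 0.78

```text
t: 6.05
tool_pos: [0.4371, -0.2716, 0.1584]
tool_rot: [-2.219, -2.223, -0.0]
contact_force: [-0.3, -0.3, -0.2]
opening: 0.0666
grip_force: 0.0
```

```bash
python3 - <<'E'
from h import *
st()
im,P=cloud("wrist"); cv2.imwrite("pics/w2.png",im); [print(*b) for b in blobs(im,P,200)]
print(tomove([.439,-.273,.076],0))
E
```

```text
t 6.05 p [ 0.4371 -0.2716  0.1584] F [-0.3 -0.3 -0.2] op 0.0666 g 0.0 q6 -0.7
[311 257] 5012 [ 0.4347 -0.272   0.029   0.0229] [ 0.4348 -0.2703]
[307 375] 4348 [ 0.4325 -0.3568  0.029   0.0234] [ 0.4324 -0.3537]
[-2.100e-03  2.900e-03  1.378e-01 -1.000e-04 -2.000e-04  1.100e-03]
```

View pics/w2.png

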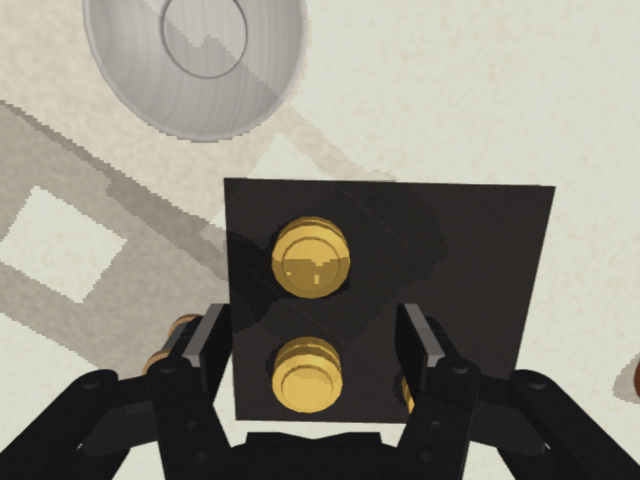

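The die lies centred between the fingers (column 311). Descend and grip.

apply_moves:
  rows: [0,0,0.06,0,0,0,0,0,0.1,0,0,0,0,0,0.137,0,0,0,0,0,0.137,0,0,0,0,0,0.137,0,0,0]

```text
t: 6.6
tool_pos: [0.4374, -0.2725, 0.077]
tool_rot: [-2.22, -2.223, 0.0]
contact_force: [0.6, -0.9, 0.8]
opening: 0.0666
grip_force: 0.0
```

apply_moves:
  rows: [0,0,0,0,0,0,0,0,0,0,0,0,0,0,0,0,0,0,0,0,0,0,0,0,0,0,0,0,0,0]
  grip: 0
  grip_force: 60

```text
t: 7.1
tool_pos: [0.4385, -0.274, 0.079]
tool_rot: [2.219, 2.219, 0.001]
contact_force: [0.3, 0.3, 6.9]
opening: 0.044
grip_force: 62.0
```

```bash
python3 - <<'E'
from h import *
st()
Y=PA+np.pi/2
for z in(.16,.090): print(tomove([*pr(-.1595,-.078),z],Y))
E
```

```text
t 7.1 p [ 0.4385 -0.274   0.079 ] F [0.3 0.3 6.9] op 0.044 g 62.0 q6 -0.7
[ 4.139e-01  1.593e-01 -1.354e-01  6.000e-04  2.600e-03 -9.344e-01]
[ 4.141e-01  1.589e-01 -1.880e-02  6.000e-04  2.600e-03 -9.344e-01]
```

apply_moves:
  rows: [0,0,-0.07,0,0,0,0,0,-0.152,0,0,0,0.414,0.159,-0.152,0,0,-0.934,0.414,0.159,-0.152,0,0,-0.934,0.414,0.159,-0.152,0,0,-0.934,0.414,0.159,-0.152,0,0,-0.934,0.414,0.159,-0.152,0,0,-0.934,0.414,0.159,-0.152,0,0,-0.934,0.414,0.159,-0.152,0,0,-0.934,0.414,0.159,-0.152,0,0,-0.934,0.414,0.159,-0.152,0,0,-0.934,0.414,0.159,-0.152,0,0,-0.934,0.414,0.159,-0.152,0,0,-0.934,0.414,0.159,-0.152,0,0,-0.934,0.414,0.159,-0.152,0,0,-0.934,0.414,0.159,-0.152,0,0,-0.934]

```text
t: 8.7
tool_pos: [0.5325, -0.0247, 0.1679]
tool_rot: [0.164, 3.137, -0.0]
contact_force: [0.4, 0.0, -1.4]
opening: 0.0439
grip_force: 61.7
```

```bash
python3 - <<'E'
from h import *
st()
im,P=cloud("wrist"); cv2.imwrite("pics/w3.png",im); 
L=loc(P);Z=P[...,2]; m=(abs(Z-.062)<.003)&(L[...,0]<-.15); print(np.percentile(L[...,0][m],[1,50,99]).round(4))
m=(abs(Z-.024)<.003)&(L[...,0]<-.09)&(L[...,0]>-.19); print(m.sum(),[np.percentile(L[...,i][m],[1,50,99]).round(4) for i in(0,1)])
Y=PA+np.pi/2
for z in(.15,.090): print(tomove([*pr(-.1595,-.078),z],Y))
E
```

```text
t 8.7 p [ 0.5325 -0.0247  0.1679] F [ 0.4  0.  -1.4] op 0.0439 g 61.7 q6 -1.65
[-0.2151 -0.2095 -0.2031]
2719 [array([-0.1879, -0.1231, -0.1191]), array([-0.1325,  0.0241,  0.129 ])]
[-0.0022 -0.0011  0.0298  0.      0.     -0.001 ]
[-0.0022 -0.0011  0.1298  0.      0.     -0.001 ]
```

View pics/w3.png

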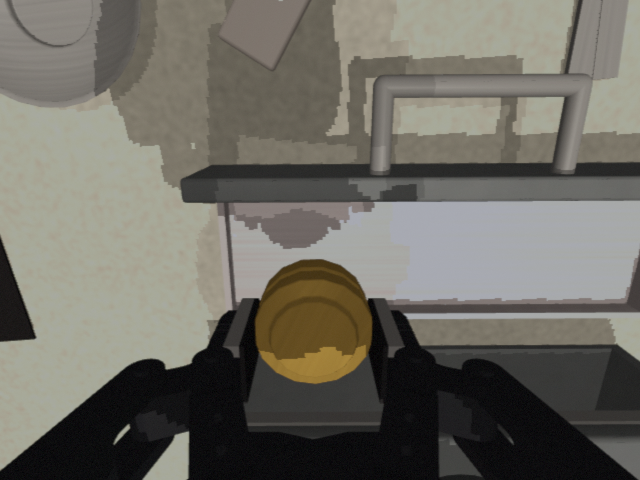

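The die is held upright over the left end of the tray. Descend and release.

apply_moves:
  rows: [-0.002,-0.001,0.05,0,0,0,-0.002,-0.001,0.09,0,0,0,-0.002,-0.001,0.115,0,0,0,-0.002,-0.001,0.13,0,0,0,-0.002,-0.001,0.13,0,0,0,-0.002,-0.001,0.13,0,0,0]

```text
t: 9.35
tool_pos: [0.5343, -0.0255, 0.0905]
tool_rot: [0.163, 3.136, -0.0]
contact_force: [0.2, -0.4, -1.5]
opening: 0.0439
grip_force: 61.7
```

apply_moves:
  rows: [0,0,0,0,0,0,0,0,0,0,0,0,0,0,0,0,0,0,0,0,-0.02,0,0,0,0,0,-0.08,0,0,0,0,0,-0.15,0,0,0,0,0,-0.15,0,0,0]
  grip: 0.72

```text
t: 10.05
tool_pos: [0.5376, -0.026, 0.1881]
tool_rot: [0.162, 3.124, -0.003]
contact_force: [1.4, -0.6, 0.3]
opening: 0.0617
grip_force: 0.0
```

```bash
python3 - <<'E'
from h import *
st()
for n in("scene","side"):
    im,P=cloud(n)
    for b in blobs(im,P): print(*b, loc(b[2][None,None,:2].astype(float)).ravel().round(4))
o=.3
for x,y in((.437,-.357),(.526,-.372)):
    for yw in(0,np.pi/2): print([tomove([x,y,z],yw) for z in(.17,.0765)])
E
```

```text
t 10.05 p [ 0.5376 -0.026   0.1881] F [ 1.4 -0.6  0.3] op 0.0617 g 0.0 q6 -1.65
[150 156] 189 [ 0.5446 -0.6491  0.0642  0.0683] [ 0.5415 -0.6513] [-0.0847 -0.6972]
[246 191] 192 [ 0.4375 -0.3557  0.0319  0.0251] [ 0.4373 -0.3557] [-0.2214 -0.4164]
[220 206] 197 [ 0.5255 -0.3688  0.0309  0.0254] [ 0.5274 -0.3726] [-0.1325 -0.4203]
[311 271] 222 [ 0.5378 -0.0254  0.0415  0.0221] [ 0.5368 -0.0258] [-0.1556 -0.0775]
[390 401] 498 [0.692  0.3424 0.0281 0.0456] [0.6927 0.3411] [-0.04    0.3042]
[355 195] 215 [0.6955 0.3428 0.026  0.0465] [0.711  0.3336] [-0.0365  0.305 ]
[244 200] 77 [0.3605 0.3305 0.0527 0.0189] [0.3609 0.3299] [-0.3685  0.2583]
[327 282] 251 [ 0.5341 -0.0282  0.0395  0.0219] [ 0.535  -0.0284] [-0.159  -0.0807]
[276 395] 215 [ 0.3595 -0.3369  0.0477  0.0189] [ 0.358  -0.3373] [-0.3009 -0.4057]
[360 402] 447 [ 0.5255 -0.3725  0.0298  0.0233] [ 0.5254 -0.3743] [-0.1321 -0.424 ]
[315 404] 451 [ 0.4354 -0.3574  0.0295  0.023 ] [ 0.435  -0.3592] [-0.2233 -0.4183]
[528 398] 56 [ 0.8511 -0.4558  0.0633  0.0147] [ 0.8502 -0.4554] [ 0.2003 -0.4734]
[array([ 0.105 , -0.5663,  0.0205,  0.0018,  0.0025,  0.934 ]), array([ 0.1057, -0.5662,  0.1763,  0.0018,  0.0025,  0.934 ])]
[array([ 1.050e-01, -5.663e-01,  2.050e-02, -4.000e-04,  2.800e-03,
       -6.600e-02]), array([ 1.057e-01, -5.662e-01,  1.763e-01, -4.000e-04,  2.800e-03,
       -6.600e-02])]
[array([-0.0451, -0.5758,  0.0212,  0.0018,  0.0025,  0.934 ]), array([-0.0445, -0.5757,  0.177 ,  0.0018,  0.0025,  0.934 ])]
[array([-4.510e-02, -5.758e-01,  2.120e-02, -4.000e-04,  2.800e-03,
       -6.600e-02]), array([-4.450e-02, -5.757e-01,  1.770e-01, -4.000e-04,  2.800e-03,
       -6.600e-02])]
```

Die A stands in the tray. Next is die C, keeping the current yaw.

apply_moves:
  rows: [-0.045,-0.575,0.02,0,0,0,-0.045,-0.575,0.02,0,0,0,-0.045,-0.575,0.02,0,0,0,-0.045,-0.575,0.02,0,0,0,-0.045,-0.575,0.02,0,0,0,-0.045,-0.575,0.02,0,0,0,-0.045,-0.575,0.02,0,0,0,-0.045,-0.575,0.02,0,0,0,-0.045,-0.575,0.02,0,0,0,-0.045,-0.575,0.02,0,0,0,-0.045,-0.575,0.02,0,0,0,-0.045,-0.575,0.08,0,0,0,-0.045,-0.575,0.12,0,0,0,-0.045,-0.575,0.12,0,0,0]
  grip: 0.8

```text
t: 11.55
tool_pos: [0.523, -0.368, 0.1034]
tool_rot: [-0.16, -3.131, -0.009]
contact_force: [-0.5, 1.0, -0.7]
opening: 0.0683
grip_force: 0.0
```

```bash
python3 - <<'E'
from h import *
st()
im,P=cloud("wrist"); [print(*b) for b in blobs(im,P,200)]
im,P=cloud("side"); [print(*b) for b in blobs(im,P,200)]
print(tomove([.5255,-.372,.0765],PA+np.pi/2))
E
```

```text
t 11.55 p [ 0.523  -0.368   0.1034] F [-0.5  1.  -0.7] op 0.0683 g 0.0 q6 -2.2
[316  84] 12702 [ 0.4321 -0.357   0.0291  0.023 ] [ 0.4316 -0.357 ]
[303 300] 8649 [ 0.522  -0.3725  0.0289  0.0233] [ 0.5198 -0.3717]
[349 195] 392 [0.6917 0.3422 0.0264 0.0481] [0.6899 0.3415]
[276 395] 211 [ 0.3583 -0.3359  0.0475  0.0181] [ 0.3579 -0.3373]
[315 405] 436 [ 0.4355 -0.3582  0.0298  0.0224] [ 0.4352 -0.3591]
[355 404] 205 [ 0.5177 -0.3702  0.0296  0.0199] [ 0.5153 -0.3703]
[-0.0011 -0.0028  0.0524  0.0003 -0.0004  0.0004]
```

apply_moves:
  rows: [-0.001,-0.003,0.03,0,0,0,-0.001,-0.003,0.052,0,0,0,-0.001,-0.003,0.052,0,0,0,-0.001,-0.003,0.052,0,0,0]

```text
t: 12.05
tool_pos: [0.525, -0.373, 0.076]
tool_rot: [-0.163, -3.136, -0.001]
contact_force: [-0.2, 0.5, 1.2]
opening: 0.0683
grip_force: 0.0
```

apply_moves:
  rows: [0,0,0,0,0,0,0,0,0,0,0,0,0,0,0,0,0,0,0,0,0,0,0,0,0,0,0,0,0,0]
  grip: 0

```text
t: 12.55
tool_pos: [0.5258, -0.3737, 0.0778]
tool_rot: [0.163, 3.136, -0.002]
contact_force: [-0.9, 0.2, 5.5]
opening: 0.044
grip_force: 61.8
```

```bash
python3 - <<'E'
from h import *
st()
Y=PA+np.pi/2
for z in(.17,.0905): print(tomove([*pr(-.1595,0),z],Y))
E
```

```text
t 12.55 p [ 0.5258 -0.3737  0.0778] F [-0.9  0.2  5.5] op 0.044 g 61.8 q6 -2.2
[ 4.670e-02  7.085e-01 -1.546e-01 -8.000e-04  1.100e-03 -5.000e-04]
[ 4.690e-02  7.086e-01 -2.210e-02 -8.000e-04  1.100e-03 -5.000e-04]
```

apply_moves:
  rows: [0,0,-0.07,0,0,0,0,0,-0.155,0,0,0,0.047,0.7085,-0.155,0,0,0,0.047,0.7085,-0.155,0,0,0,0.047,0.7085,-0.155,0,0,0,0.047,0.7085,-0.155,0,0,0,0.047,0.7085,-0.155,0,0,0,0.047,0.7085,-0.155,0,0,0,0.047,0.7085,-0.155,0,0,0,0.047,0.7085,-0.155,0,0,0,0.047,0.7085,-0.155,0,0,0,0.047,0.7085,-0.155,0,0,0,0.047,0.7085,-0.155,0,0,0,0.047,0.7085,-0.155,0,0,0,0.047,0.7085,-0.155,0,0,0]

```text
t: 14.05
tool_pos: [0.5411, 0.0514, 0.1694]
tool_rot: [-0.166, -3.137, 0.0]
contact_force: [0.5, -0.8, -1.7]
opening: 0.0441
grip_force: 61.7
```

```bash
python3 - <<'E'
from h import *
st()
im,P=cloud("wrist"); cv2.imwrite("pics/w4.png",im)
for b in blobs(im,P,300,zmax=.15): print(*b, loc(b[2][None,None,:2].astype(float)).ravel().round(4))
print(tomove([*pr(-.1595,0),.0905],PA+np.pi/2))
E
```

```text
t 14.05 p [0.5411 0.0514 0.1694] F [ 0.5 -0.8 -1.7] op 0.0441 g 61.7 q6 -1.51
[183 258] 4599 [ 0.5321 -0.0244  0.0391  0.0229] [ 0.5305 -0.0234] [-0.1613 -0.0771]
[314 273] 346 [0.5282 0.0525 0.1043 0.0205] [0.5188 0.0543] [-0.1731 -0.001 ]
[313 329] 9783 [0.5376 0.0522 0.1205 0.023 ] [0.5348 0.0524] [-0.1637 -0.0003]
[-1.000e-03  1.200e-03  1.317e-01 -1.000e-04 -2.000e-04 -1.600e-03]
```

apply_moves:
  rows: [-0.001,0.001,0.05,0,0,0,-0.001,0.001,0.09,0,0,0,-0.001,0.001,0.115,0,0,0,-0.001,0.001,0.133,0,0,0,-0.001,0.001,0.133,0,0,0,-0.001,0.001,0.133,0,0,0]

```text
t: 14.7
tool_pos: [0.5425, 0.0529, 0.0905]
tool_rot: [0.163, 3.136, 0.0]
contact_force: [-0.7, -0.2, -1.5]
opening: 0.044
grip_force: 62.1
```

apply_moves:
  rows: [0,0,0,0,0,0,0,0,0,0,0,0,0,0,0,0,0,0,0,0,-0.02,0,0,0,0,0,-0.08,0,0,0,0,0,-0.15,0,0,0,0,0,-0.15,0,0,0]
  grip: 0.72

```text
t: 15.4
tool_pos: [0.5459, 0.053, 0.1883]
tool_rot: [0.162, 3.124, 0.0]
contact_force: [1.3, -0.5, 0.9]
opening: 0.0614
grip_force: 0.0
```

```bash
python3 - <<'E'
from h import *
for n in("scene","side"):
    im,P=cloud(n)
    for b in blobs(im,P,100): print(*b, loc(b[2][None,None,:2].astype(float)).ravel().round(4))
st()
print([tomove([.437,-.357,z],PA+np.pi/2) for z in(.17,.0765)])
E
```

```text
[150 156] 188 [ 0.5411 -0.6519  0.0644  0.0703] [ 0.5418 -0.6527] [-0.0879 -0.7003]
[246 191] 188 [ 0.4372 -0.3571  0.0308  0.0238] [ 0.437  -0.3577] [-0.2215 -0.4178]
[311 271] 223 [ 0.5387 -0.0251  0.0412  0.0233] [ 0.5375 -0.0252] [-0.1547 -0.0771]
[332 289] 236 [0.545  0.0522 0.0413 0.0233] [0.5438 0.0519] [-0.1564  0.0004]
[390 401] 498 [0.692  0.3407 0.0282 0.0462] [0.6934 0.3419] [-0.0398  0.3025]
[352 196] 315 [0.6903 0.3424 0.0261 0.0491] [0.7022 0.3356] [-0.0417  0.304 ]
[323 261] 221 [0.5425 0.0501 0.04   0.0221] [0.543  0.0497] [-0.1586 -0.0019]
[327 282] 246 [ 0.5346 -0.0277  0.0396  0.0225] [ 0.5349 -0.0294] [-0.1585 -0.0801]
[276 395] 213 [ 0.3578 -0.3367  0.0479  0.0178] [ 0.358 -0.337] [-0.3026 -0.4057]
[316 404] 440 [ 0.4347 -0.357   0.0294  0.0231] [ 0.4355 -0.3583] [-0.224  -0.4179]
t 15.5 p [0.543  0.0531 0.1825] F [-0.   0.9 -0.4] op 0.0611 g 0.0 q6 -1.51
[array([ 1.051e-01, -6.981e-01,  2.020e-02,  2.000e-04,  2.900e-03,
       -4.000e-04]), array([ 1.058e-01, -6.982e-01,  1.760e-01,  2.000e-04,  2.900e-03,
       -4.000e-04])]
```

Two stand in the tray. Now die B.

apply_moves:
  rows: [0.106,-0.698,0.02,0,0,0,0.106,-0.698,0.02,0,0,0,0.106,-0.698,0.02,0,0,0,0.106,-0.698,0.02,0,0,0,0.106,-0.698,0.02,0,0,0,0.106,-0.698,0.02,0,0,0,0.106,-0.698,0.02,0,0,0,0.106,-0.698,0.02,0,0,0,0.106,-0.698,0.02,0,0,0,0.106,-0.698,0.02,0,0,0,0.106,-0.698,0.02,0,0,0,0.106,-0.698,0.02,0,0,0,0.106,-0.698,0.02,0,0,0,0.106,-0.698,0.08,0,0,0,0.106,-0.698,0.12,0,0,0,0.106,-0.698,0.12,0,0,0,0.106,-0.698,0.12,0,0,0]
  grip: 0.8

```text
t: 17.2
tool_pos: [0.4355, -0.3561, 0.108]
tool_rot: [-0.161, -3.137, -0.001]
contact_force: [0.0, -0.6, 0.0]
opening: 0.0682
grip_force: 0.0
```

```bash
python3 - <<'E'
from h import *
st()
im,P=cloud("wrist"); [print(*b) for b in blobs(im,P,200)]
print(tomove([.4365,-.357,.0765],PA+np.pi/2))
E
```

```text
t 17.2 p [ 0.4355 -0.3561  0.108 ] F [ 0.  -0.6  0. ] op 0.0682 g 0.0 q6 -2.29
[350 113] 8295 [ 0.3549 -0.3359  0.0463  0.0178] [ 0.3556 -0.3353]
[310 289] 8291 [ 0.4319 -0.3567  0.0289  0.0232] [ 0.4297 -0.3566]
[-0.0007 -0.0001  0.0544 -0.0007  0.0008  0.0001]
```

apply_moves:
  rows: [0,0,0.03,0,0,0,0,0,0.053,0,0,0,0,0,0.053,0,0,0,0,0,0.053,0,0,0]

```text
t: 17.65
tool_pos: [0.4354, -0.3569, 0.0764]
tool_rot: [0.163, 3.137, -0.0]
contact_force: [0.7, -0.1, 0.2]
opening: 0.0683
grip_force: 0.0
```

apply_moves:
  rows: [0,0,0,0,0,0,0,0,0,0,0,0,0,0,0,0,0,0,0,0,0,0,0,0,0,0,0,0,0,0]
  grip: 0

```text
t: 18.15
tool_pos: [0.436, -0.3577, 0.0775]
tool_rot: [0.163, 3.136, -0.003]
contact_force: [-0.7, -0.4, 6.3]
opening: 0.0441
grip_force: 61.9
```

```bash
python3 - <<'E'
from h import *
st()
Y=PA+np.pi/2
for z in(.17,.0905): print(tomove([*pr(-.1595,.077),z],Y))
E
```

```text
t 18.15 p [ 0.436  -0.3577  0.0775] F [-0.7 -0.4  6.3] op 0.0441 g 61.9 q6 -2.29
[-1.050e-01  8.256e-01 -1.553e-01 -1.000e-03  1.200e-03 -5.000e-04]
[-1.047e-01  8.258e-01 -2.280e-02 -1.000e-03  1.200e-03 -5.000e-04]
```

apply_moves:
  rows: [0,0,-0.07,0,0,0,0,0,-0.155,0,0,0,-0.105,0.8256,-0.155,0,0,0,-0.105,0.8256,-0.155,0,0,0,-0.105,0.8256,-0.155,0,0,0,-0.105,0.8256,-0.155,0,0,0,-0.105,0.8256,-0.155,0,0,0,-0.105,0.8256,-0.155,0,0,0,-0.105,0.8256,-0.155,0,0,0,-0.105,0.8256,-0.155,0,0,0,-0.105,0.8256,-0.155,0,0,0,-0.105,0.8256,-0.155,0,0,0,-0.105,0.8256,-0.155,0,0,0,-0.105,0.8256,-0.155,0,0,0,-0.105,0.8256,-0.155,0,0,0,-0.105,0.8256,-0.155,0,0,0,-0.105,0.8256,-0.155,0,0,0]

```text
t: 19.85
tool_pos: [0.5491, 0.1281, 0.1689]
tool_rot: [-0.166, -3.137, 0.0]
contact_force: [0.6, 0.1, -1.3]
opening: 0.0439
grip_force: 62.0
```

```bash
python3 - <<'E'
from h import *
st()
im,P=cloud("wrist")
for b in blobs(im,P,300,zmax=.15): print(*b, loc(b[2][None,None,:2].astype(float)).ravel().round(4))
print(tomove([*pr(-.1595,.077),.0905],PA+np.pi/2))
E
```

```text
t 19.85 p [0.5491 0.1281 0.1689] F [ 0.6  0.1 -1.3] op 0.0439 g 62.0 q6 -1.37
[185 257] 4531 [0.5392 0.0542 0.0391 0.023 ] [0.5376 0.0552] [-0.1623  0.0018]
[ 49 260] 4422 [ 0.5321 -0.0245  0.0392  0.0229] [ 0.5306 -0.0221] [-0.1613 -0.0772]
[313 331] 9265 [0.5454 0.1289 0.1204 0.0231] [0.5431 0.129 ] [-0.1639  0.0768]
[599 393] 909 [0.6778 0.3252 0.0258 0.0353] [0.6685 0.3125] [-0.0523  0.2856]
[-0.0009  0.0009  0.1309 -0.     -0.     -0.0016]
```

apply_moves:
  rows: [-0.001,0.001,0.05,0,0,0,-0.001,0.001,0.09,0,0,0,-0.001,0.001,0.115,0,0,0,-0.001,0.001,0.132,0,0,0,-0.001,0.001,0.132,0,0,0,-0.001,0.001,0.132,0,0,0]

```text
t: 20.5
tool_pos: [0.5505, 0.1298, 0.0907]
tool_rot: [0.163, 3.136, 0.0]
contact_force: [-0.1, 0.3, -1.5]
opening: 0.0445
grip_force: 62.4
```

apply_moves:
  rows: [0,0,0,0,0,0,0,0,0,0,0,0,0,0,0,0,0,0,0,0,-0.02,0,0,0,0,0,-0.08,0,0,0,0,0,-0.15,0,0,0,0,0,-0.2,0,0,0,0,0,-0.2,0,0,0]
  grip: 0.72

```text
t: 21.3
tool_pos: [0.553, 0.1302, 0.2175]
tool_rot: [0.162, 3.125, 0.003]
contact_force: [1.3, -0.3, 1.4]
opening: 0.0614
grip_force: 0.0
```

```bash
python3 - <<'E'
from h import *
for n in("scene","side"):
    im,P=cloud(n)
    for b in blobs(im,P,100): print(*b, loc(b[2][None,None,:2].astype(float)).ravel().round(4))
st()
print([tomove([*pr(x,0),z],PA) for x in(-.295,) for z in(.2,.100)])
E
```

```text
[150 155] 179 [ 0.5431 -0.6511  0.0643  0.0689] [ 0.5414 -0.652 ] [-0.086  -0.6993]
[311 270] 221 [ 0.5371 -0.025   0.0417  0.0214] [ 0.5371 -0.0253] [-0.1563 -0.0772]
[332 288] 232 [0.543  0.0519 0.0402 0.0227] [0.5444 0.0531] [-1.583e-01 -1.000e-04]
[354 307] 256 [0.5523 0.1298 0.0413 0.0223] [0.5514 0.1298] [-0.1571  0.0784]
[390 401] 486 [0.6923 0.3424 0.0283 0.0464] [0.6918 0.3412] [-0.0397  0.3042]
[349 195] 384 [0.6937 0.3418 0.0269 0.0482] [0.6901 0.3403] [-0.0382  0.3038]
[320 242] 195 [0.551  0.1266 0.0398 0.0218] [0.5497 0.1259] [-0.1581  0.0751]
[323 260] 208 [0.5415 0.0503 0.0395 0.0219] [0.5418 0.0493] [-0.1597 -0.0018]
[327 282] 240 [ 0.534  -0.0275  0.0401  0.0212] [ 0.5338 -0.0282] [-0.1591 -0.08  ]
[276 395] 213 [ 0.3574 -0.3362  0.0473  0.0187] [ 0.3578 -0.3369] [-0.3031 -0.4052]
t 21.4 p [0.5504 0.1299 0.2118] F [0.5 0.4 0.8] op 0.0612 g 0.0 q6 -1.37
[array([ 0.2267, -0.1307,  0.0188,  0.0018,  0.0012,  0.9996]), array([ 0.2272, -0.1308,  0.1855,  0.0018,  0.0012,  0.9996])]
```

All three stand in the tray. Grip the handle and push it shut slowly.

```bash
python3 - <<'E'
from h import *
print([tomove([*pr(-.2515,0),z],PA) for z in(.2,.104)])
E
```

```text
[array([ 0.1542, -0.1306,  0.0191,  0.0018,  0.0012,  0.9996]), array([ 0.1547, -0.1307,  0.1791,  0.0018,  0.0012,  0.9996])]
```

apply_moves:
  rows: [0.154,-0.1306,0.019,0.002,0.001,1,0.154,-0.1306,0.019,0.002,0.001,1,0.154,-0.1306,0.019,0.002,0.001,1,0.154,-0.1306,0.019,0.002,0.001,1,0.154,-0.1306,0.019,0.002,0.001,1,0.154,-0.1306,0.019,0.002,0.001,1,0.154,-0.1306,0.019,0.002,0.001,1,0.154,-0.1306,0.019,0.002,0.001,1,0.154,-0.1306,0.019,0.002,0.001,1,0.154,-0.1306,0.019,0.002,0.001,1,0.154,-0.1306,0.019,0.002,0.001,1,0.154,-0.1306,0.019,0.002,0.001,1,0.154,-0.1306,0.019,0.002,0.001,1,0.1545,-0.1306,0.08,0.002,0.001,1,0.1547,-0.1306,0.13,0.002,0.001,1,0.1547,-0.1306,0.179,0.002,0.001,1,0.1547,-0.1306,0.179,0.002,0.001,1,0.1547,-0.1306,0.179,0.002,0.001,1]
  grip: 0.38

```text
t: 23.2
tool_pos: [0.449, 0.0616, 0.1022]
tool_rot: [-2.331, -2.102, 0.006]
contact_force: [1.2, 0.6, 0.4]
opening: 0.0328
grip_force: 0.0
```

apply_moves:
  rows: [0,0,0,0,0,0,0,0,0,0,0,0,0,0,0,0,0,0,0,0,0,0,0,0,0,0,0,0,0,0]
  grip: 0
  grip_force: 30

```text
t: 23.7
tool_pos: [0.4507, 0.0615, 0.1045]
tool_rot: [2.333, 2.103, -0.001]
contact_force: [-0.6, -0.2, 6.2]
opening: 0.0087
grip_force: 29.6
```

```bash
python3 - <<'E'
from h import *
st(); o=ctrl.get_obs(); print(loc(o["tool_pos"][None,None]),tomove(np.r_[o["tool_pos"][:2]+.12*EX,.104],PA))
E
```

```text
t 23.7 p [0.4507 0.0615 0.1045] F [-0.6 -0.2  6.2] op 0.0087 g 29.6 q6 0.08
[[[-2.51099369e-01  1.11466718e-06]]] [ 1.e-04  2.e-01  8.e-04  1.e-04  5.e-04 -3.e-04]
```

apply_moves:
  rows: [0,0.003,0,0,0,0,0,0.009,0,0,0,0,0,0.018,0,0,0,0,0,0.029,0,0,0,0,0,0.041,0,0,0,0,0,0.053,0,0,0,0,0,0.065,0,0,0,0,0,0.077,0,0,0,0,0,0.089,0,0,0,0,0,0.101,0,0,0,0,0,0.113,0,0,0,0,0,0.125,0,0,0,0,0,0.137,0,0,0,0,0,0.149,0,0,0,0,0,0.161,0,0,0,0,0,0.172,0,0,0,0,0,0.182,0,0,0,0,0,0.19,0,0,0,0,0,0.195,0,0,0,0,0,0.197,0,0,0,0]

```text
t: 25.7
tool_pos: [0.567, 0.0499, 0.1044]
tool_rot: [-2.33, -2.101, 0.006]
contact_force: [-12.8, 2.7, 15.5]
opening: 0.0091
grip_force: 30.6
```

apply_moves:
  rows: [0,0.001,0,0,0,0,0,0.003,0,0,0,0,0,0.004,0,0,0,0,0,0.004,0,0,0,0]

```text
t: 26.1
tool_pos: [0.5673, 0.0499, 0.1043]
tool_rot: [-2.327, -2.098, 0.013]
contact_force: [-17.3, 2.1, 19.3]
opening: 0.0088
grip_force: 31.1
```

```bash
python3 - <<'E'
from h import *
st(); o=ctrl.get_obs(); print(loc(o["tool_pos"][None,None]))
im,P=cloud("side"); cv2.imwrite("pics/s2.png",im[150:330,200:460]); L=loc(P);Z=P[...,2]
m=(abs(Z-.062)<.004)&(L[...,0]<-.05)&(L[...,0]>-.15)&(abs(L[...,1])<.15)&((abs(L[...,1])>.06)); print(m.sum(),np.percentile(L[...,0][m],[1,10,50,90,99]).round(4))
E
```

```text
t 26.1 p [0.5673 0.0499 0.1043] F [-17.3   2.1  19.3] op 0.0088 g 31.1 q6 0.06
[[[-0.13390894  0.000402  ]]]
154 [-0.0918 -0.0907 -0.0842 -0.0638 -0.0515]
```

The tray reads as shut, with 17 N against the stop and the plate at −0.092…−0.080. Release and go above the plunger.

apply_moves:
  rows: [0,0,0,0,0,0,0,0,0,0,0,0,0,0,0,0,0,0,0,0,-0.06,0,0,0,0,0,-0.14,0,0,0,0,0,-0.22,0,0,0,0,0,-0.3,0,0,0,0,0,-0.35,0,0,0,0,0,-0.35,0,0,0,0,0,-0.35,0,0,0]
  grip: 0.38

```text
t: 27.15
tool_pos: [0.5704, 0.0491, 0.3129]
tool_rot: [-2.334, -2.103, 0.002]
contact_force: [-0.7, 0.3, -0.3]
opening: 0.0323
grip_force: 0.0
```

```bash
python3 - <<'E'
from h import *
im,P=cloud("side"); L=loc(P);Z=P[...,2]
m=(abs(Z-.062)<.004)&(L[...,0]<-.05)&(L[...,0]>-.15)&(abs(L[...,1])<.15); print(m.sum(),np.percentile(L[...,0][m],[1,10,50,90,99]).round(4))
cv2.imwrite("pics/s2.png",cv2.resize(im[140:320,240:480],None,fx=2,fy=2))
st(); print([tomove([*pr(-.0195,.0),z],PA) for z in(.31,.285)])
E
```

```text
387 [-0.1159 -0.0913 -0.0855 -0.077  -0.0544]
t 27.2 p [0.5697 0.0491 0.3111] F [ 1.   1.3 -0.4] op 0.0328 g 0.0 q6 0.06
[array([ 0.0004,  0.1866,  0.001 , -0.0027,  0.0007, -0.0006]), array([ 0.0004,  0.1868,  0.0427, -0.0027,  0.0007, -0.0006])]
```

View pics/s2.png

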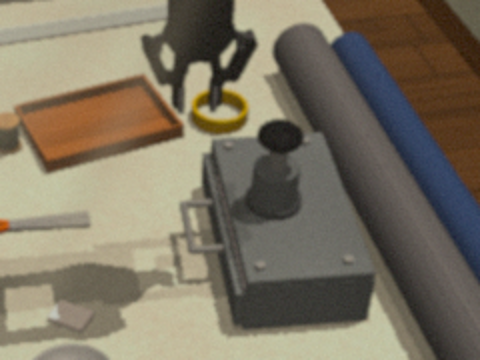

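The tray is flush shut (side crop, plate at about (222,220)). Move above the plunger with the fingers shut, down to just above the head.

apply_moves:
  rows: [0,0.187,0.001,0,0,0,0,0.187,0.001,0,0,0,0,0.187,0.001,0,0,0,0,0.187,0.001,0,0,0,0,0.187,0.001,0,0,0,0,0.187,0.02,0,0,0,0,0.187,0.04,0,0,0,0,0.187,0.04,0,0,0]
  grip: 0

```text
t: 28.0
tool_pos: [0.6797, 0.0378, 0.2844]
tool_rot: [-2.329, -2.1, 0.01]
contact_force: [-0.1, 0.5, -0.9]
opening: -0.0
grip_force: 0.0
```

apply_moves:
  rows: [0,0,0.01,0,0,0,0,0,0.02,0,0,0,0,0,0.03,0,0,0,0,0,0.036,0,0,0,0,0,0.042,0,0,0,0,0,0.046,0,0,0,0,0,0.05,0,0,0,0,0,0.052,0,0,0,0,0,0.052,0,0,0]

```text
t: 28.9
tool_pos: [0.6816, 0.0376, 0.2594]
tool_rot: [-2.333, -2.103, 0.003]
contact_force: [-5.7, 0.4, 9.8]
opening: 0.0002
grip_force: 5.3
```

apply_moves:
  rows: [0,0,0.005,0,0,0,0,0,0.01,0,0,0,0,0,0.015,0,0,0,0,0,0.019,0,0,0,0,0,0.022,0,0,0,0,0,0.022,0,0,0]

```text
t: 29.5
tool_pos: [0.6821, 0.0376, 0.2551]
tool_rot: [2.332, 2.103, -0.001]
contact_force: [-20.1, 0.9, 36.6]
opening: -0.0001
grip_force: 18.2
```

The head met its stop at TCP z 0.255, as predicted. Hold a little, check in the image, then lift.

apply_moves:
  rows: [0,0,-0.004,0,0,0,0,0,-0.004,0,0,0,0,0,-0.004,0,0,0]

```text
t: 29.8
tool_pos: [0.6832, 0.0376, 0.2552]
tool_rot: [2.33, 2.101, 0.005]
contact_force: [-10.3, 0.1, 26.9]
opening: 0.0001
grip_force: 13.2
```

```bash
python3 - <<'E'
from h import *
st()
for n in("scene","side"):
    im,P=cloud(n); L=loc(P);Z=P[...,2]
    m=(np.hypot(L[...,0]+.02,L[...,1])<.029)&(im.max(2)<70)&(Z>.15)&(Z<.21)
    print(n,m.sum(),np.percentile(Z[m],[5,50,95]).round(4))
E
```

```text
t 29.8 p [0.6832 0.0376 0.2552] F [-10.3   0.1  26.9] op 0.0001 g 13.2 q6 0.05
scene 343 [0.1695 0.1801 0.2005]
side 310 [0.1673 0.1806 0.2044]
```

The head is down by about 22 mm (median 0.203 → 0.181). Lift and go back to the handle.

```bash
python3 - <<'E'
from h import *
print([tomove([*pr(-.1325,0),z],PA) for z in(.31,.2,.104)])
E
```

```text
[array([-0.0003, -0.1914, -0.0924,  0.0031,  0.0005, -0.0003]), array([-1.000e-04, -1.923e-01,  9.090e-02,  3.100e-03,  5.000e-04,
       -3.000e-04]), array([-0.    , -0.1931,  0.2509,  0.0031,  0.0005, -0.0003])]
```

apply_moves:
  rows: [0,0,-0.03,0,0,0,0,0,-0.07,0,0,0,0,0,-0.11,0,0,0,0,0,-0.11,0,0,0,0,-0.1885,-0.11,0,0,0,0,-0.1885,-0.11,0,0,0,0,-0.1885,-0.11,0,0,0,0,-0.1885,-0.11,0,0,0,0,-0.1885,-0.05,0,0,0,0,-0.1885,0.02,0,0,0,0,-0.1885,0.07,0,0,0,0,-0.1885,0.07,0,0,0,0,-0.1885,0.07,0,0,0]
  grip: 0.38

```text
t: 31.2
tool_pos: [0.5693, 0.049, 0.2037]
tool_rot: [-2.332, -2.102, 0.006]
contact_force: [0.6, 0.1, 0.4]
opening: 0.0325
grip_force: 0.0
```

```bash
python3 - <<'E'
from h import *
st(); print(tomove([*pr(-.1325,0),.104],PA))
im,P=cloud("side"); L=loc(P);Z=P[...,2]
m=(np.hypot(L[...,0]+.02,L[...,1])<.029)&(im.max(2)<70)&(Z>.15)&(Z<.22); print(np.percentile(Z[m],[5,50,95]).round(4))
im,P=cloud("wrist"); L=loc(P);Z=P[...,2]
m=(abs(Z-.0525)<.006)&(L[...,0]<-.115)&(abs(L[...,1])<.07); print(m.sum(),np.percentile(L[...,0][m],[1,10,50,90,99]).round(4))
E
```

```text
t 31.2 p [0.5693 0.049  0.2037] F [0.6 0.1 0.4] op 0.0325 g 0.0 q6 0.06
[ 0.0005 -0.0004  0.1661 -0.0026  0.0007 -0.0006]
[0.1619 0.2007 0.2069]
3137 [-0.1402 -0.1389 -0.1338 -0.121  -0.1157]
```

apply_moves:
  rows: [0,0,0.07,0,0,0,0,0,0.12,0,0,0,0,0,0.166,0,0,0,0,0,0.166,0,0,0,0,0,0.166,0,0,0]

```text
t: 31.8
tool_pos: [0.5694, 0.0491, 0.1059]
tool_rot: [-2.333, -2.103, 0.003]
contact_force: [-2.8, 0.0, 0.7]
opening: 0.0325
grip_force: 0.0
```

apply_moves:
  rows: [0,0,0,0,0,0,0,0,0,0,0,0,0,0,0,0,0,0,0,0,0,0,0,0,0,0,0,0,0,0]
  grip: 0
  grip_force: 30

```text
t: 32.3
tool_pos: [0.5671, 0.0494, 0.1065]
tool_rot: [-2.329, -2.1, 0.011]
contact_force: [-12.9, 0.8, 9.8]
opening: 0.0087
grip_force: 29.4
```

apply_moves:
  rows: [0,-0.003,0,0,0,0,0,-0.009,0,0,0,0,0,-0.018,0,0,0,0,0,-0.029,0,0,0,0,0,-0.041,0,0,0,0,0,-0.053,0,0,0,0,0,-0.065,0,0,0,0,0,-0.077,0,0,0,0,0,-0.089,0,0,0,0,0,-0.101,0,0,0,0,0,-0.113,0,0,0,0,0,-0.125,0,0,0,0,0,-0.137,0,0,0,0,0,-0.149,0,0,0,0,0,-0.161,0,0,0,0,0,-0.172,0,0,0,0,0,-0.182,0,0,0,0,0,-0.19,0,0,0,0,0,-0.196,0,0,0,0,0,-0.199,0,0,0,0]

```text
t: 34.3
tool_pos: [0.4505, 0.0611, 0.1065]
tool_rot: [2.332, 2.103, -0.002]
contact_force: [2.0, -2.5, 5.5]
opening: 0.0087
grip_force: 30.1
```

apply_moves:
  rows: [0,0,0,0,0,0,0,0,0,0,0,0,0,0,0,0,0,0,0,0,-0.06,0,0,0,0,0,-0.12,0,0,0,0,0,-0.18,0,0,0,0,0,-0.18,0,0,0,0,0,-0.18,0,0,0]
  grip: 0.4

```text
t: 35.1
tool_pos: [0.4503, 0.0616, 0.2134]
tool_rot: [-2.333, -2.103, 0.003]
contact_force: [0.5, 0.4, -0.9]
opening: 0.0343
grip_force: 0.0
```

```bash
python3 - <<'E'
from h import *
st()
for n in("scene","side"):
    im,P=cloud(n)
    for b in blobs(im,P,100): print(*b, loc(b[2][None,None,:2].astype(float)).ravel().round(4))
    L=loc(P);Z=P[...,2]
    m=(abs(Z-.062)<.003)&(L[...,0]<-.12)&(L[...,0]>-.225)&(abs(L[...,1])<.15)&((abs(L[...,1])>.07)); print("plate",m.sum(),np.percentile(L[...,0][m],[1,10,50,90,99]).round(4))
cv2.imwrite("pics/s3.png",cv2.resize(im[140:440,200:440],None,fx=2,fy=2))
E
```

```text
t 35.1 p [0.4503 0.0616 0.2134] F [ 0.5  0.4 -0.9] op 0.0343 g 0.0 q6 0.08
[150 155] 174 [ 0.5405 -0.6501  0.0643  0.0686] [ 0.5401 -0.6472] [-0.0887 -0.6986]
[311 271] 226 [ 0.5375 -0.0244  0.041   0.0227] [ 0.5382 -0.0252] [-0.156  -0.0765]
[332 289] 236 [0.5451 0.0528 0.041  0.0222] [0.5463 0.0524] [-0.1563  0.001 ]
[344 307] 239 [0.5676 0.1105 0.0417 0.0218] [0.5683 0.1096] [-0.1399  0.0607]
[390 401] 483 [0.692  0.3417 0.0285 0.0462] [0.6915 0.3429] [-0.0399  0.3035]
plate 176 [-0.2099 -0.2083 -0.2022 -0.1971 -0.1953]
[349 195] 388 [0.6922 0.3402 0.0263 0.0482] [0.6899 0.3417] [-0.0396  0.302 ]
[325 253] 419 [0.5582 0.0778 0.0399 0.0493] [0.5543 0.0762] [-0.1459  0.0272]
[328 282] 239 [ 0.5368 -0.0266  0.0396  0.0219] [ 0.5362 -0.0287] [-0.1564 -0.0788]
[276 395] 217 [ 0.3571 -0.3367  0.0471  0.0182] [ 0.3579 -0.3371] [-0.3033 -0.4057]
plate 154 [-0.2087 -0.2072 -0.2026 -0.1978 -0.1968]
```

View pics/s3.png

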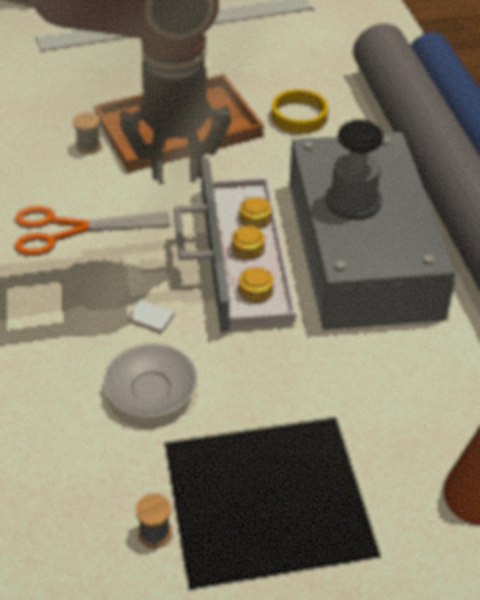

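Die B was knocked aside: it now stands at press-local (−0.141, 0.060), near the middle die. The tray is open far enough. Order: A, then C with a slanted grip, then B.

```bash
python3 - <<'E'
from h import *
print([tomove([*pr(-.157,-.078),z],PA+np.pi/2) for z in(.18,.12,.088)])
E
```

```text
[array([-0.1297,  0.1599,  0.0511, -0.0025,  0.0037,  0.9995]), array([-0.1296,  0.1605,  0.1511, -0.0025,  0.0037,  0.9995]), array([-0.1295,  0.1608,  0.2044, -0.0025,  0.0037,  0.9995])]
```

apply_moves:
  rows: [-0.1297,0.16,0.051,-0.002,0.004,-1,-0.1297,0.16,0.051,-0.002,0.004,-1,-0.1297,0.16,0.051,-0.002,0.004,-1,-0.1297,0.16,0.051,-0.002,0.004,-1,-0.1297,0.16,0.051,-0.002,0.004,-1,-0.1297,0.16,0.051,-0.002,0.004,-1,-0.1297,0.16,0.051,-0.002,0.004,-1,-0.1297,0.16,0.051,-0.002,0.004,-1,-0.1297,0.16,0.051,-0.002,0.004,-1,-0.1297,0.16,0.051,-0.002,0.004,-1,-0.1297,0.16,0.051,-0.002,0.004,-1,-0.1297,0.16,0.051,-0.002,0.004,-1,-0.1297,0.16,0.051,0,0,-1]
  grip: 0.74

```text
t: 36.5
tool_pos: [0.5366, -0.0257, 0.1804]
tool_rot: [-0.165, -3.131, 0.001]
contact_force: [0.4, -0.6, -0.3]
opening: 0.0632
grip_force: 0.0
```

```bash
python3 - <<'E'
from h import *
st()
im,P=cloud("wrist")
for b in blobs(im,P,300): print(*b, loc(b[2][None,None,:2].astype(float)).ravel().round(4))
print(tomove([*pr(-.157,-.078),.088],PA+np.pi/2))
E
```

```text
t 36.5 p [ 0.5366 -0.0257  0.1804] F [ 0.4 -0.6 -0.3] op 0.0632 g 0.0 q6 -1.65
[443 248] 4075 [0.5402 0.0528 0.0389 0.0228] [0.5387 0.0522] [-0.1612  0.0005]
[313 250] 4028 [ 0.5331 -0.025   0.039   0.0228] [ 0.5317 -0.025 ] [-0.1603 -0.0776]
[535 274] 3839 [0.5633 0.1103 0.0388 0.0232] [0.5615 0.1086] [-0.1441  0.0601]
[-0.     -0.      0.1546 -0.0008 -0.0032 -0.0013]
```

apply_moves:
  rows: [0,0,0.06,0,0,0,0,0,0.11,0,0,0,0,0,0.14,0,0,0,0,0,0.1546,0,0,0,0,0,0.1546,0,0,0,0,0,0.1546,0,0,0]

```text
t: 37.15
tool_pos: [0.5377, -0.0259, 0.0901]
tool_rot: [-0.163, -3.136, 0.002]
contact_force: [-0.3, -0.6, -0.2]
opening: 0.0633
grip_force: 0.0
```

apply_moves:
  rows: [0,0,0,0,0,0,0,0,0,0,0,0,0,0,0,0,0,0,0,0,0,0,0,0,0,0,0,0,0,0]
  grip: 0
  grip_force: 60

```text
t: 37.65
tool_pos: [0.5385, -0.0261, 0.0913]
tool_rot: [0.163, 3.137, -0.002]
contact_force: [-0.0, 0.0, 5.8]
opening: 0.044
grip_force: 61.3
```

```bash
python3 - <<'E'
from h import *
st()
print(bx(.065,0),[tomove([*bx(.065,0),z],BA+np.pi/2) for z in(.18,.085)])
E
```

```text
t 37.65 p [ 0.5385 -0.0261  0.0913] F [-0.   0.   5.8] op 0.044 g 61.3 q6 -1.65
[0.56395924 0.36706857] [array([ 2.570e-02,  6.560e-01, -1.486e-01, -9.000e-04,  3.000e-04,
       -2.050e-01]), array([ 2.580e-02,  6.562e-01,  9.700e-03, -9.000e-04,  3.000e-04,
       -2.050e-01])]
```

apply_moves:
  rows: [0,0,-0.07,0,0,0,0,0,-0.148,0,0,0,0.0257,0.656,-0.148,0,0,-0.205,0.0257,0.656,-0.148,0,0,-0.205,0.0257,0.656,-0.148,0,0,-0.205,0.0257,0.656,-0.148,0,0,-0.205,0.0257,0.656,-0.148,0,0,-0.205,0.0257,0.656,-0.148,0,0,-0.205,0.0257,0.656,-0.148,0,0,-0.205,0.0257,0.656,-0.148,0,0,-0.205,0.0257,0.656,-0.148,0,0,-0.205,0.0257,0.656,-0.148,0,0,-0.205,0.0257,0.656,-0.148,0,0,-0.205,0.0257,0.656,-0.148,0,0,-0.205]

```text
t: 39.05
tool_pos: [0.5629, 0.3659, 0.1776]
tool_rot: [0.339, -3.12, 0.001]
contact_force: [-0.7, -0.2, -1.4]
opening: 0.0439
grip_force: 61.7
```

```bash
python3 - <<'E'
from h import *
st()
im,P=cloud("wrist"); cv2.imwrite("pics/w5.png",im)
hs=cv2.cvtColor(im,cv2.COLOR_BGR2HSV); Z=P[...,2]
print(tomove([*bx(.065,0),.085],BA+np.pi/2))
E
```

```text
t 39.05 p [0.5629 0.3659 0.1776] F [-0.7 -0.2 -1.4] op 0.0439 g 61.7 q6 -1.32
[-0.0026  0.0015  0.1545 -0.0002 -0.0022 -0.001 ]
```

View pics/w5.png

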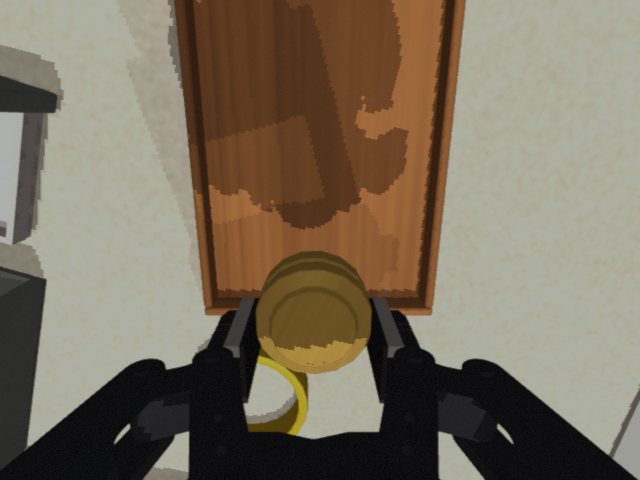

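```bash
python3 - <<'E'
from h import *
im,P=cloud("wrist"); Z=P[...,2]; D=P[...,:2]-BO
c,s=np.cos(BA),np.sin(BA); x=D[...,0]*c+D[...,1]*s; y=-D[...,0]*s+D[...,1]*c
m=(abs(Z-.024)<.003)
for k,mm in(("far",m&(abs(y)<.06)&(x>.09)&(x<.14)),("left",m&(abs(x-.03)<.05)&(y>.05)&(y<.1)),("right",m&(abs(x-.03)<.05)&(y<-.05)&(y>-.1))):
    print(k,mm.sum(),np.percentile(x[mm],[2,50,98]).round(4),np.percentile(y[mm],[2,50,98]).round(4))
E
```

```text
far 194 [0.1022 0.1035 0.1398] [-0.0596 -0.0354  0.0597]
left 1733 [-0.0182  0.0249  0.0773] [0.0727 0.075  0.0784]
right 1752 [-0.0183  0.0248  0.0776] [-0.0726 -0.0692 -0.0669]
```

apply_moves:
  rows: [-0.002,0.0015,0.06,0,0,0,-0.002,0.0015,0.11,0,0,0,-0.002,0.0015,0.14,0,0,0,-0.002,0.0015,0.155,0,0,0,-0.002,0.0015,0.155,0,0,0,-0.002,0.0015,0.155,0,0,0]

```text
t: 39.75
tool_pos: [0.5643, 0.3684, 0.0858]
tool_rot: [0.341, -3.122, -0.001]
contact_force: [0.1, 0.8, -1.0]
opening: 0.0438
grip_force: 61.9
```

apply_moves:
  rows: [0,0,0,0,0,0,0,0,0,0,0,0,0,0,0,0,0,0,0,0,-0.02,0,0,0,0,0,-0.08,0,0,0,0,0,-0.155,0,0,0,0,0,-0.155,0,0,0]
  grip: 0.72

```text
t: 40.45
tool_pos: [0.5676, 0.3704, 0.1877]
tool_rot: [-0.341, 3.112, 0.008]
contact_force: [1.4, 1.0, 1.1]
opening: 0.0614
grip_force: 0.0
```

```bash
python3 - <<'E'
from h import *
st()
for n in("scene","side"):
    im,P=cloud(n)
    for b in blobs(im,P,100):
        if b[2][1]>-.1: print(*b, loc(b[2][None,None,:2].astype(float)).ravel().round(4))
c=pr(-.158,.0005)
print([tomove([*c,z],PA+np.deg2rad(120)) for z in(.18,.12,.09)])
E
```

```text
t 40.45 p [0.5676 0.3704 0.1877] F [1.4 1.  1.1] op 0.0614 g 0.0 q6 -1.32
[332 289] 238 [0.5462 0.054  0.0416 0.0229] [0.5454 0.0531] [-0.1554  0.0023]
[344 307] 238 [0.5687 0.1097 0.0412 0.0222] [0.5693 0.1094] [-0.1387  0.0601]
[431 367] 333 [0.5643 0.3662 0.0345 0.023 ] [0.5635 0.3665] [-0.1695  0.3147]
[390 401] 486 [0.6924 0.3425 0.0281 0.0467] [0.6932 0.3427] [-0.0396  0.3043]
[349 195] 370 [0.69   0.3422 0.0266 0.049 ] [0.6886 0.3398] [-0.042   0.3038]
[308 193] 180 [0.5643 0.3635 0.0334 0.024 ] [0.5622 0.364 ] [-0.1692  0.3121]
[326 253] 403 [0.5585 0.0759 0.0401 0.0519] [0.5541 0.0758] [-0.1454  0.0254]
[array([ 0.1494, -0.5074,  0.001 ,  0.0007,  0.0013, -0.1287]), array([ 0.1496, -0.5075,  0.101 ,  0.0007,  0.0013, -0.1287]), array([ 0.1497, -0.5076,  0.151 ,  0.0007,  0.0013, -0.1287])]
```

apply_moves:
  rows: [0.149,-0.507,0,0,0,-0.129,0.149,-0.507,0,0,0,-0.129,0.149,-0.507,0,0,0,-0.129,0.149,-0.507,0,0,0,-0.129,0.149,-0.507,0,0,0,-0.129,0.149,-0.507,0,0,0,-0.129,0.149,-0.507,0,0,0,-0.129,0.149,-0.507,0,0,0,-0.129,0.149,-0.507,0,0,0,-0.129,0.149,-0.507,0,0,0,-0.129,0.149,-0.507,0,0,0,-0.129]
  grip: 0.67

```text
t: 41.65
tool_pos: [0.5422, 0.0532, 0.1777]
tool_rot: [0.658, -3.068, -0.0]
contact_force: [-0.1, 0.4, -0.1]
opening: 0.0572
grip_force: 0.0
```

```bash
python3 - <<'E'
from h import *
st()
im,P=cloud("wrist"); cv2.imwrite("pics/w6.png",im)
for b in blobs(im,P,300): print(*b, loc(b[2][None,None,:2].astype(float)).ravel().round(4))
c=pr(-.158,.0005)
print(tomove([*c,.088],PA+np.deg2rad(120)))
E
```

```text
t 41.65 p [0.5422 0.0532 0.1777] F [-0.1  0.4 -0.1] op 0.0572 g 0.0 q6 -2.03
[313 254] 4101 [0.5404 0.0536 0.0389 0.0229] [0.5391 0.0526] [-0.1611  0.0013]
[370 317] 2266 [0.5635 0.1102 0.0387 0.0229] [0.5628 0.1029] [-0.1439  0.06  ]
[-0.0016 -0.002   0.1497  0.0006 -0.0022  0.0013]
```

View pics/w6.png

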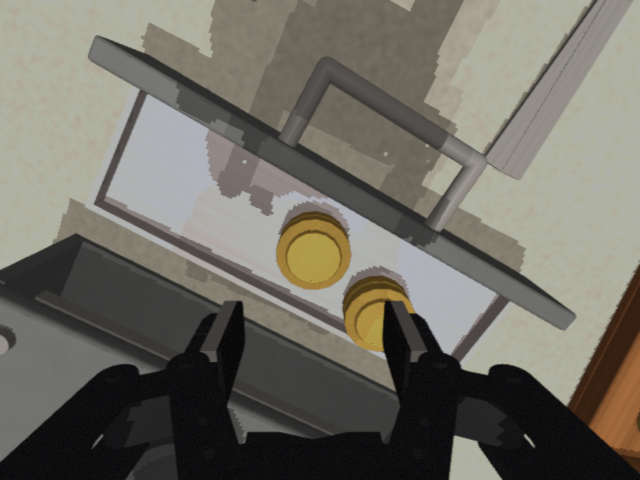

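Die C is centred at (313,254), and the fingers' paths clear die B and the walls. Descend and grip.

apply_moves:
  rows: [-0.0016,-0.001,0.06,0,0,0,-0.0016,-0.001,0.11,0,0,0,-0.0016,-0.001,0.135,0,0,0,-0.0016,-0.001,0.15,0,0,0,-0.0016,-0.001,0.15,0,0,0,-0.0016,-0.001,0.15,0,0,0]

```text
t: 42.3
tool_pos: [0.5441, 0.052, 0.0892]
tool_rot: [0.657, -3.071, 0.001]
contact_force: [-0.1, -0.8, 0.6]
opening: 0.0571
grip_force: 0.0
```

apply_moves:
  rows: [0,0,0,0,0,0,0,0,0,0,0,0,0,0,0,0,0,0,0,0,0,0,0,0,0,0,0,0,0,0]
  grip: 0

```text
t: 42.8
tool_pos: [0.5448, 0.0518, 0.0902]
tool_rot: [-0.656, 3.072, -0.001]
contact_force: [-0.2, 1.7, 6.4]
opening: 0.0443
grip_force: 61.7
```

```bash
python3 - <<'E'
from h import *
st()
print([tomove([*bx(-.002,0),z],BA+np.pi/2) for z in(.18,.084)])
E
```

```text
t 42.8 p [0.5448 0.0518 0.0902] F [-0.2  1.7  6.4] op 0.0443 g 61.7 q6 -2.03
[array([-1.346e-01,  4.888e-01, -1.501e-01, -6.000e-04,  3.000e-04,
        1.291e-01]), array([-1.345e-01,  4.890e-01,  9.900e-03, -6.000e-04,  3.000e-04,
        1.291e-01])]
```

apply_moves:
  rows: [0,0,-0.07,0,0,0,0,0,-0.15,0,0,0,-0.1346,0.489,-0.15,0,0,0.129,-0.1346,0.489,-0.15,0,0,0.129,-0.1346,0.489,-0.15,0,0,0.129,-0.1346,0.489,-0.15,0,0,0.129,-0.1346,0.489,-0.15,0,0,0.129,-0.1346,0.489,-0.15,0,0,0.129,-0.1346,0.489,-0.15,0,0,0.129,-0.1346,0.489,-0.15,0,0,0.129,-0.1346,0.489,-0.15,0,0,0.129,-0.1346,0.489,-0.15,0,0,0.129]

```text
t: 44.0
tool_pos: [0.4976, 0.3512, 0.1777]
tool_rot: [0.339, -3.12, 0.001]
contact_force: [-0.1, 0.0, -0.8]
opening: 0.0439
grip_force: 61.8
```

```bash
python3 - <<'E'
from h import *
st()
im,P=cloud("wrist")
for b in blobs(im,P,300,zmax=.16): print(*b)
print(tomove([*bx(-.002,0),.0845],BA+np.pi/2))
E
```

```text
t 44.0 p [0.4976 0.3512 0.1777] F [-0.1  0.  -0.8] op 0.0439 g 61.8 q6 -1.3
[336  14] 1632 [0.3666 0.3345 0.0512 0.0163] [0.3699 0.3355]
[309 271] 300 [0.4836 0.3466 0.11   0.0194] [0.476  0.3455]
[313 328] 9331 [0.4945 0.3512 0.1264 0.0231] [0.4921 0.3505]
[-0.0024  0.002   0.1555 -0.0003 -0.0023 -0.0012]
```

apply_moves:
  rows: [-0.002,0.0015,0.06,0,0,0,-0.002,0.0015,0.11,0,0,0,-0.002,0.0015,0.14,0,0,0,-0.002,0.0015,0.155,0,0,0,-0.002,0.0015,0.155,0,0,0,-0.002,0.0015,0.155,0,0,0]

```text
t: 44.65
tool_pos: [0.4989, 0.3533, 0.0858]
tool_rot: [0.34, -3.121, -0.0]
contact_force: [-0.7, 1.4, -1.9]
opening: 0.0439
grip_force: 61.9
```

apply_moves:
  rows: [0,0,0,0,0,0,0,0,0,0,0,0,0,0,0,0,0,0,0,0,-0.02,0,0,0,0,0,-0.08,0,0,0,0,0,-0.155,0,0,0,0,0,-0.155,0,0,0,0,0,-0.155,0,0,0]
  grip: 0.72

```text
t: 45.45
tool_pos: [0.4994, 0.3545, 0.1811]
tool_rot: [-0.342, 3.121, 0.002]
contact_force: [-0.9, -0.3, -0.6]
opening: 0.0619
grip_force: 0.0
```

```bash
python3 - <<'E'
from h import *
st()
for n in("scene","side"):
    im,P=cloud(n)
    for b in blobs(im,P,100):
        if b[2][1]>-.1: print(*b, loc(b[2][None,None,:2].astype(float)).ravel().round(4))
c=pr(-.141,.060)
print([tomove([*c,z],PA+np.deg2rad(90)) for z in(.18,)])
E
```

```text
t 45.45 p [0.4994 0.3545 0.1811] F [-0.9 -0.3 -0.6] op 0.0619 g 0.0 q6 -1.29
[344 307] 234 [0.5692 0.1087 0.0406 0.0234] [0.5693 0.1098] [-0.1381  0.0591]
[440 345] 312 [0.4998 0.3529 0.0344 0.0231] [0.5008 0.3522] [-0.2322  0.2949]
[431 367] 330 [0.5634 0.3659 0.0341 0.0227] [0.5642 0.3656] [-0.1703  0.3144]
[390 401] 480 [0.692  0.342  0.0284 0.0456] [0.6926 0.3421] [-0.0399  0.3038]
[350 195] 370 [0.6899 0.3419 0.0265 0.0483] [0.689  0.3405] [-0.042   0.3035]
[308 193] 178 [0.5617 0.3632 0.0331 0.026 ] [0.5632 0.364 ] [-0.1717  0.3115]
[288 199] 206 [0.5    0.3524 0.0335 0.0237] [0.4986 0.3501] [-0.232   0.2944]
[328 245] 188 [0.5668 0.1073 0.0399 0.0218] [0.5677 0.1064] [-0.1404  0.0575]
[array([-0.0236, -0.4214, -0.0042, -0.0006, -0.0026,  0.2046])]
```

apply_moves:
  rows: [-0.0236,-0.421,0,0,0,0.2046,-0.0236,-0.421,0,0,0,0.2046,-0.0236,-0.421,0,0,0,0.2046,-0.0236,-0.421,0,0,0,0.2046,-0.0236,-0.421,0,0,0,0.2046,-0.0236,-0.421,0,0,0,0.2046,-0.0236,-0.421,0,0,0,0.2046,-0.0236,-0.421,0,0,0,0.2046,-0.0236,-0.421,0,0,0,0.2046]
  grip: 0.76

```text
t: 46.45
tool_pos: [0.5661, 0.1116, 0.1772]
tool_rot: [-0.159, -3.133, 0.001]
contact_force: [-0.4, -0.1, 0.6]
opening: 0.0651
grip_force: 0.0
```

```bash
python3 - <<'E'
from h import *
st()
im,P=cloud("wrist")
for b in blobs(im,P,300): print(*b, loc(b[2][None,None,:2].astype(float)).ravel().round(4))
print(tomove([*pr(-.1405,.0595),.0885],PA+np.deg2rad(90)))
E
```

```text
t 46.45 p [0.5661 0.1116 0.1772] F [-0.4 -0.1  0.6] op 0.0651 g 0.0 q6 -1.4
[311 254] 4101 [0.564  0.1104 0.039  0.0228] [0.5624 0.1108] [-0.1435  0.0603]
[612 390] 1192 [0.6902 0.33   0.0258 0.0427] [0.69   0.3121] [-0.0405  0.2917]
[-0.002  -0.0037  0.1482 -0.0006 -0.0025  0.0013]
```

apply_moves:
  rows: [-0.001,-0.002,0.06,0,0,0,-0.001,-0.002,0.11,0,0,0,-0.001,-0.002,0.135,0,0,0,-0.001,-0.002,0.149,0,0,0,-0.001,-0.002,0.149,0,0,0,-0.001,-0.002,0.149,0,0,0]

```text
t: 47.1
tool_pos: [0.5679, 0.1093, 0.0898]
tool_rot: [-0.161, -3.136, 0.001]
contact_force: [-0.4, -0.7, 0.2]
opening: 0.0649
grip_force: 0.0
```

apply_moves:
  rows: [0,0,0,0,0,0,0,0,0,0,0,0,0,0,0,0,0,0,0,0,0,0,0,0,0,0,0,0,0,0]
  grip: 0

```text
t: 47.6
tool_pos: [0.5685, 0.109, 0.0907]
tool_rot: [0.162, 3.137, -0.001]
contact_force: [0.2, 0.5, 6.2]
opening: 0.044
grip_force: 61.5
```

```bash
python3 - <<'E'
from h import *
st()
print([tomove([*bx(-.067,0),z],BA+np.pi/2) for z in(.18,.084)])
E
```

```text
t 47.6 p [0.5685 0.109  0.0907] F [0.2 0.5 6.2] op 0.044 g 61.5 q6 -1.41
[array([ 2.605e-01,  3.574e-01, -1.491e-01, -3.000e-04,  4.000e-04,
       -2.046e-01]), array([ 2.606e-01,  3.575e-01,  1.090e-02, -3.000e-04,  4.000e-04,
       -2.046e-01])]
```

apply_moves:
  rows: [0,0,-0.07,0,0,0,0,0,-0.15,0,0,0,0.2605,0.3574,-0.15,0,0,-0.2046,0.2605,0.3574,-0.15,0,0,-0.2046,0.2605,0.3574,-0.15,0,0,-0.2046,0.2605,0.3574,-0.15,0,0,-0.2046,0.2605,0.3574,-0.15,0,0,-0.2046,0.2605,0.3574,-0.15,0,0,-0.2046,0.2605,0.3574,-0.15,0,0,-0.2046,0.2605,0.3574,-0.15,0,0,-0.2046,0.2605,0.3574,-0.15,0,0,-0.2046]

```text
t: 48.7
tool_pos: [0.4346, 0.3373, 0.1786]
tool_rot: [0.339, -3.12, 0.001]
contact_force: [-0.1, -0.6, -1.6]
opening: 0.044
grip_force: 61.8
```

```bash
python3 - <<'E'
from h import *
st()
im,P=cloud("wrist")
for b in blobs(im,P,300,zmax=.16): print(*b)
print(tomove([*bx(-.067,0),.0845],BA+np.pi/2))
E
```

```text
t 48.7 p [0.4346 0.3373 0.1786] F [-0.1 -0.6 -1.6] op 0.044 g 61.8 q6 -1.26
[26  7] 408 [0.3313 0.1506 0.0097 0.0101] [0.3332 0.151 ]
[338 122] 4480 [0.3557 0.3325 0.0513 0.0198] [0.3555 0.3332]
[313 326] 8837 [0.4304 0.337  0.1269 0.023 ] [0.4285 0.3364]
[317 417] 2264 [0.5586 0.368  0.0328 0.0229] [0.5538 0.3668]
[-0.0016  0.002   0.1569 -0.0003 -0.0021 -0.0012]
```

apply_moves:
  rows: [-0.001,0.0015,0.06,0,0,0,-0.001,0.0015,0.11,0,0,0,-0.001,0.0015,0.14,0,0,0,-0.001,0.0015,0.156,0,0,0,-0.001,0.0015,0.156,0,0,0,-0.001,0.0015,0.156,0,0,0]

```text
t: 49.35
tool_pos: [0.4351, 0.339, 0.0859]
tool_rot: [0.34, -3.121, -0.0]
contact_force: [-0.5, -0.5, -1.7]
opening: 0.0438
grip_force: 61.8
```

apply_moves:
  rows: [0,0,0,0,0,0,0,0,0,0,0,0,0,0,0,0,0,0,0,0,-0.02,0,0,0,0,0,-0.08,0,0,0,0,0,-0.155,0,0,0,0,0,-0.19,0,0,0,0,0,-0.19,0,0,0,0,0,-0.19,0,0,0]
  grip: 0.72

```text
t: 50.25
tool_pos: [0.4344, 0.3396, 0.2]
tool_rot: [0.342, -3.121, -0.0]
contact_force: [-0.8, -0.8, -0.2]
opening: 0.0611
grip_force: 0.0
```

```bash
python3 - <<'E'
from h import *
st()
for n in("scene","side"):
    im,P=cloud(n)
    for b in blobs(im,P,100):
        if b[2][1]>.25: print(*b)
    L=loc(P);Z=P[...,2]
    m=(abs(Z-.062)<.003)&(L[...,0]<-.12)&(L[...,0]>-.225)&(abs(L[...,1])<.15)&((abs(L[...,1])>.07)); print("plate",m.sum(),np.percentile(L[...,0][m],[1,10,50,90,99]).round(4))
print([tomove([*pr(-.29,0),z],PA) for z in(.2,.1)])
E
```

```text
t 50.25 p [0.4344 0.3396 0.2   ] F [-0.8 -0.8 -0.2] op 0.0611 g 0.0 q6 -1.26
[449 324] 299 [0.4351 0.3382 0.0344 0.0232] [0.4362 0.3366]
[440 345] 307 [0.5014 0.3525 0.034  0.0238] [0.5007 0.3526]
[431 367] 331 [0.564  0.3666 0.0348 0.0223] [0.5642 0.3665]
[390 401] 476 [0.692  0.3424 0.0282 0.046 ] [0.6939 0.3431]
plate 164 [-0.209  -0.2069 -0.201  -0.1961 -0.1931]
[349 195] 364 [0.6889 0.343  0.0261 0.0494] [0.6898 0.3401]
[308 193] 181 [0.5595 0.3641 0.0339 0.0245] [0.5621 0.3641]
[288 199] 201 [0.4997 0.3513 0.0335 0.0234] [0.4981 0.3501]
[268 204] 206 [0.4341 0.3357 0.0335 0.0239] [0.4344 0.3355]
plate 153 [-0.208  -0.2068 -0.202  -0.1971 -0.1957]
[array([ 0.1337, -0.4372, -0.0028,  0.0019, -0.0035, -0.7955]), array([ 0.1327, -0.4371,  0.1639,  0.0019, -0.0035, -0.7955])]
```

All three dies stand in the box (tops at z ≈ 0.034). Now push the tray shut with closed fingers on the front of the bar.

```bash
python3 - <<'E'
from h import *
print([tomove([*pr(-.28,0),z],PA+np.pi/2) for z in(.2,.104)])
E
```

```text
[array([ 0.1179, -0.4425, -0.0029, -0.0011, -0.0036,  0.2045]), array([ 0.1169, -0.4424,  0.1571, -0.0011, -0.0036,  0.2045])]
```

apply_moves:
  rows: [0.1179,-0.4425,0,0,0,0.2045,0.1179,-0.4425,0,0,0,0.2045,0.1179,-0.4425,0,0,0,0.2045,0.1179,-0.4425,0,0,0,0.2045,0.1179,-0.4425,0,0,0,0.2045,0.1179,-0.4425,0,0,0,0.2045,0.1179,-0.4425,0,0,0,0.2045,0.1179,-0.4425,0,0,0,0.2045,0.1175,-0.4425,0.06,0,0,0.2045,0.117,-0.4425,0.12,0,0,0.2045,0.117,-0.4425,0.158,0,0,0.2045,0.117,-0.4425,0.158,0,0,0.2045,0.117,-0.4425,0.158,0,0,0.2045]
  grip: 0
  grip_force: 40

```text
t: 51.65
tool_pos: [0.4228, 0.066, 0.1044]
tool_rot: [-0.158, -3.133, 0.001]
contact_force: [0.2, 0.9, 0.5]
opening: 0.0001
grip_force: 0.0
```

```bash
python3 - <<'E'
from h import *
st(); o=ctrl.get_obs(); print(loc(o["tool_pos"][None,None]), [tomove([*pr(x,0),.104],PA+np.pi/2) for x in(-.16,-.1475)])
E
```

```text
t 51.65 p [0.4228 0.066  0.1044] F [0.2 0.9 0.5] op 0.0001 g 0.0 q6 -1.49
[[[-0.27933418  0.00157484]]] [array([-0.1989, -0.003 , -0.0003, -0.0006, -0.0029,  0.0012]), array([-0.2197, -0.003 , -0.0004, -0.0006, -0.0029,  0.0012])]
```

Move into press +x (tool −x), about 8 mm per row.

apply_moves:
  rows: [-0.01,0,0,0,0,0,-0.02,0,0,0,0,0,-0.03,0,0,0,0,0,-0.04,0,0,0,0,0,-0.052,0,0,0,0,0,-0.064,0,0,0,0,0,-0.076,0,0,0,0,0,-0.088,0,0,0,0,0,-0.1,0,0,0,0,0,-0.112,0,0,0,0,0,-0.124,0,0,0,0,0,-0.136,0,0,0,0,0,-0.148,0,0,0,0,0,-0.16,0,0,0,0,0,-0.172,0,0,0,0,0,-0.182,0,0,0,0,0,-0.192,0,0,0,0,0,-0.2,0,0,0,0,0,-0.206,0,0,0,0,0,-0.21,0,0,0,0,0]

```text
t: 53.65
tool_pos: [0.5486, 0.052, 0.1042]
tool_rot: [-0.161, -3.134, 0.001]
contact_force: [-2.2, 1.1, 0.6]
opening: 0.0003
grip_force: 0.8
```

apply_moves:
  rows: [-0.003,0,0,0,0,0,-0.006,0,0,0,0,0,-0.009,0,0,0,0,0,-0.011,0,0,0,0,0,-0.011,0,0,0,0,0]

```text
t: 54.15
tool_pos: [0.5517, 0.0517, 0.1035]
tool_rot: [-0.16, -3.124, 0.001]
contact_force: [-14.1, 1.1, 10.1]
opening: 0.0002
grip_force: 7.4
```

Against the stop at 14 N. Back off, lift clear and check.

apply_moves:
  rows: [0.02,0,0,0,0,0,0.05,0,0,0,0,0,0.06,0,0,0,0,0,0.06,0,-0.06,0,0,0,0.06,0,-0.13,0,0,0,0.06,0,-0.2,0,0,0,0.06,0,-0.25,0,0,0,0.06,0,-0.25,0,0,0,0.06,0,-0.25,0,0,0,0.06,0,-0.25,0,0,0]

```text
t: 55.15
tool_pos: [0.519, 0.0551, 0.2527]
tool_rot: [-0.161, -3.132, 0.002]
contact_force: [-0.8, -0.1, -0.6]
opening: 0.0002
grip_force: 0.0
```

```bash
python3 - <<'E'
from h import *
st()
for n in("scene","side"):
    im,P=cloud(n)
    for b in blobs(im,P,100): 
        if b[2][1]>-.5:print(*b)
    L=loc(P);Z=P[...,2]
    m=(abs(Z-.062)<.004)&(L[...,0]<-.05)&(L[...,0]>-.15)&(abs(L[...,1])<.15); print("plate",m.sum(),np.percentile(L[...,0][m],[1,10,50,90,99]).round(4))
    m=(np.hypot(L[...,0]+.02,L[...,1])<.025)&(im.max(2)<70)&(Z>.17)&(Z<.22); print("plunger",np.percentile(Z[m],[5,50,95]).round(4))
    if n=="side": cv2.imwrite("pics/s4.png",cv2.resize(im[140:440,200:440],None,fx=2,fy=2))
E
```

```text
t 55.15 p [0.519  0.0551 0.2527] F [-0.8 -0.1 -0.6] op 0.0002 g 0.0 q6 -1.5
[449 324] 300 [0.4366 0.338  0.0344 0.0234] [0.4358 0.3384]
[440 345] 311 [0.4997 0.3515 0.0343 0.0226] [0.5006 0.3521]
[431 367] 333 [0.5632 0.3661 0.035  0.0228] [0.5631 0.367 ]
[390 401] 492 [0.6913 0.3417 0.0279 0.0462] [0.6918 0.3427]
plate 102 [-0.1335 -0.1301 -0.0916 -0.0753 -0.0532]
plunger [0.1981 0.2036 0.2087]
[349 195] 388 [0.6916 0.3405 0.0263 0.0477] [0.6895 0.3401]
[305 194] 112 [0.5566 0.3646 0.0332 0.0214] [0.5543 0.3652]
[288 199] 205 [0.5014 0.3513 0.034  0.0233] [0.4996 0.3504]
[268 204] 210 [0.435  0.3361 0.0335 0.0231] [0.4339 0.3354]
[276 395] 216 [ 0.3575 -0.336   0.0474  0.0188] [ 0.3578 -0.3374]
plate 382 [-0.1261 -0.0913 -0.0857 -0.0787 -0.0587]
plunger [0.1737 0.2032 0.2069]
```

View pics/s4.png

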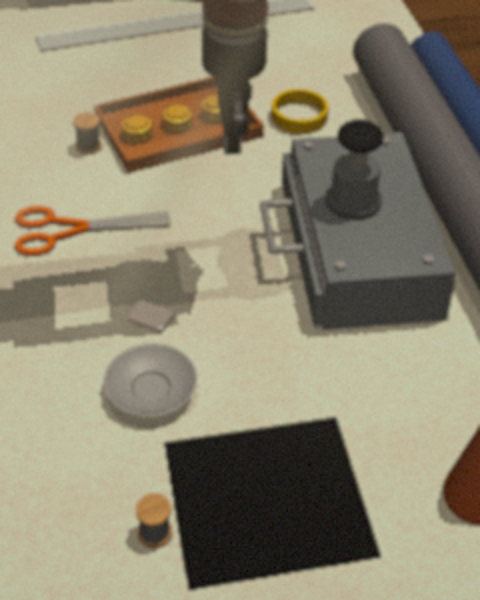

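The dies are in the box, crop px (137,127), (176,118) and (212,107). The tray is flush shut, the plunger is up and the bystanders are in place. Hand in.

```bash
python3 -c "
from station import ctrl
print(ctrl.finish_job())"
```

```text
the job is handed in; nothing more can be done
None
```

I handed the job in after about 55 s of robot time. The three dies were pressed and stand upright in the wooden box, the tray is shut, the plunger is up and no bystander was touched; the judge's result was not shown.

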